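# Change over the handpiece sleeves in the V-block clamp

### The job

The black handpiece sleeves clamped in the V-block fixture are finished: swing the red-handled clamp bail right back so that it stays open, take the black sleeves out and lay them flat in the yellow tray. Then lift every blue sleeve up and off its drying peg and lower each into a V of its own, so that it lies down in the notches of both rails with about the same overhang at either end. When all of them are in, swing the bail back down so that it rests on the sleeves and clamps them, and leave everything else on the bench where it is.

Things in the scene. Friction and masses are not known exactly. Their poses are not given: they have to be found in the camera images.
- fixture: fixed V-block fixture: dark base 175 x 290 x 12 mm, two aluminium rails (10 mm thick, 58 mm high) across its x axis at x = -37 and +37 mm, 64 mm apart inside, so fingers can hold a sleeve by its middle. Each has 90 degree V notches 24 mm deep, 48 wide, at y = 70, 0, -70 mm. Origin on the bench under the middle V; x points away from the robot to the hinge, z up
- vee0 (a point): V at the fixture's y = +70 mm: where the centre of a seated sleeve comes, 58 mm above the bench (sleeve top at 75 mm); axes as the fixture's: the sleeve lies along x, in the notches of both rails
- vee1 (a point): the same for the middle V, y = 0
- vee2 (a point): the same for the V at y = -70 mm
- bail (a joint): steel clamp bail, 0.6 kg, hinged along the fixture's y at x = 80, z = 83 mm: side arms at y = -124 and 124 mm, padded bar over the sleeves' middles, red grip bar. Rad: 0 = shut on seated sleeves (-0.06 with none), grows as the grip is lifted up and over to the hinge side, 1.57 = upright, 1.95 = back against its stop. Low friction: its weight shuts it (3 N at the grip); past upright it stays back
- bail_grip (a point): middle of the bail's red round grip bar, 12 mm diameter, 240 mm long, parallel to the hinge, 170 mm from it; shut, it is at the fixture's x = -90, z = 83 mm. It turns in a pinch across it, so it can be held from above through the whole swing. The hinge brackets at the fixture's x = 80, y = -134 and 134 mm are 97 mm high
- rack: fixed drying rack: white base 190 x 250 x 8 mm, cross bar (12 mm diameter) on two posts at x = 72, y = -110 and 110 mm, and from it three level pegs, 7 mm diameter, at y = 70, 0, -70 mm, z = 150 mm, running along -x to x = -52 mm and ending in a tip turned up: foremost point x = -62, highest z = 160.5 mm. Origin on the bench under the middle peg; -x points roughly to the robot
- peg1 (a point): where the centre of a sleeve hanging on the rack's middle peg comes (rack's x = 8, y = 0, z = 141.5 mm; pegs to either side at 70 mm); the peg runs through the bore. Raised by 8 to 16 mm a sleeve clears the upturned tip; drawn along the rack's -x it is free after 125 mm
- tray: yellow open tray with white lining for finished sleeves, fixed: outside 170 (x) x 200 (y) x 28 mm high, walls and floor 4 mm. Origin: centre of its underside on the bench; x, y along its sides. A sleeve lying flat in it has its centre 21 mm above the bench
- blue1_c (a point): blue handpiece sleeve, waiting, at the start hanging on one of the pegs (may be absent); Round tube 100 mm long, 34 mm outside diameter, 24 mm bore right through, about 0.13 kg, with fine grip flats along it so that it hardly rolls. The point is its centre; x runs along the tube, either end is as good
- blue2_c (a point): blue handpiece sleeve, waiting, at the start hanging on one of the pegs (may be absent); Round tube 100 mm long, 34 mm outside diameter, 24 mm bore right through, about 0.13 kg, with fine grip flats along it so that it hardly rolls. The point is its centre; x runs along the tube, either end is as good
- blue3_c (a point): blue handpiece sleeve, waiting, at the start hanging on one of the pegs (may be absent); Round tube 100 mm long, 34 mm outside diameter, 24 mm bore right through, about 0.13 kg, with fine grip flats along it so that it hardly rolls. The point is its centre; x runs along the tube, either end is as good
- black1_c (a point): black finished handpiece sleeve with brass bearing rings in its ends, at the start clamped in one of the Vs (may be absent); Round tube 100 mm long, 34 mm outside diameter, 24 mm bore right through, about 0.13 kg, with fine grip flats along it so that it hardly rolls. The point is its centre; x runs along the tube, either end is as good
- black2_c (a point): black finished handpiece sleeve with brass bearing rings in its ends, at the start clamped in one of the Vs (may be absent); Round tube 100 mm long, 34 mm outside diameter, 24 mm bore right through, about 0.13 kg, with fine grip flats along it so that it hardly rolls. The point is its centre; x runs along the tube, either end is as good
- black3_c (a point): black finished handpiece sleeve with brass bearing rings in its ends, at the start clamped in one of the Vs (may be absent); Round tube 100 mm long, 34 mm outside diameter, 24 mm bore right through, about 0.13 kg, with fine grip flats along it so that it hardly rolls. The point is its centre; x runs along the tube, either end is as good
- carton1: white carton 100 x 130 x 80 mm, to be left alone; origin at its underside
- carton2: white carton 90 x 100 x 60 mm, to be left alone; origin at its underside
- bottle: amber bottle with red cap, 60 mm diameter, 150 mm high, to be left alone; origin at its underside
- jar: clear jar with blue cap, 60 mm diameter, 60 mm high, to be left alone; origin at its underside
- screwdriver: screwdriver 170 mm long, lying along its x axis, to be left alone; origin at its underside
- brush: brush 160 mm long, lying along its x axis, to be left alone; origin at its underside
- dispenser: grey tape dispenser 60 x 170 x 68 mm, to be left alone; origin at its underside
There are look-alikes about, which are no part of the job. Leave any brown or white look-alike of the part that bears blue1_c alone.

How it is judged:
On the way, in this order (a step that is already met when the one before it is completed fails the run):
1. the clamp bail is swung back past the upright (value of joint bail above 1.4 rad), for 0.3 s.
2. with the bail open, the black sleeves lie in the tray and every blue sleeve lies in a V of its own (value of joint bail above 1.2 rad and x of blue1_c in the frame of fixture between -0.012 and 0.012 m and z of blue1_c in the frame of fixture between 0.054 and 0.0615 m and angle between the x axis of each of blue1_c, blue2_c, blue3_c and the x axis of fixture, either way round below 0.07 rad and (y of blue1_c in the frame of fixture between 0.065 and 0.075 m or y of blue1_c in the frame of fixture between -0.005 and 0.005 m or y of blue1_c in the frame of fixture between -0.075 and -0.065 m) and x of blue2_c in the frame of fixture between -0.012 and 0.012 m and z of blue2_c in the frame of fixture between 0.054 and 0.0615 m and (y of blue2_c in the frame of fixture between 0.065 and 0.075 m or y of blue2_c in the frame of fixture between -0.005 and 0.005 m or y of blue2_c in the frame of fixture between -0.075 and -0.065 m) and x of blue3_c in the frame of fixture between -0.012 and 0.012 m and z of blue3_c in the frame of fixture between 0.054 and 0.0615 m and (y of blue3_c in the frame of fixture between 0.065 and 0.075 m or y of blue3_c in the frame of fixture between -0.005 and 0.005 m or y of blue3_c in the frame of fixture between -0.075 and -0.065 m) and x of black1_c in the frame of tray between -0.08 and 0.08 m and y of black1_c in the frame of tray between -0.095 and 0.095 m and z of black1_c in the frame of tray between 0.015 and 0.027 m and x of black2_c in the frame of tray between -0.08 and 0.08 m and y of black2_c in the frame of tray between -0.095 and 0.095 m and z of black2_c in the frame of tray between 0.015 and 0.027 m and x of black3_c in the frame of tray between -0.08 and 0.08 m and y of black3_c in the frame of tray between -0.095 and 0.095 m and z of black3_c in the frame of tray between 0.015 and 0.027 m and linear speed of each of blue1, blue2, blue3, black1, black2, black3 below 0.02 m/s), for 0.2 s.
3. the bail is down on the sleeves (value of joint bail below 0.05 rad and x of blue1_c in the frame of fixture between -0.012 and 0.012 m and z of blue1_c in the frame of fixture between 0.054 and 0.0615 m and angle between the x axis of each of blue1_c, blue2_c, blue3_c and the x axis of fixture, either way round below 0.07 rad and (y of blue1_c in the frame of fixture between 0.065 and 0.075 m or y of blue1_c in the frame of fixture between -0.005 and 0.005 m or y of blue1_c in the frame of fixture between -0.075 and -0.065 m) and x of blue2_c in the frame of fixture between -0.012 and 0.012 m and z of blue2_c in the frame of fixture between 0.054 and 0.0615 m and (y of blue2_c in the frame of fixture between 0.065 and 0.075 m or y of blue2_c in the frame of fixture between -0.005 and 0.005 m or y of blue2_c in the frame of fixture between -0.075 and -0.065 m) and x of blue3_c in the frame of fixture between -0.012 and 0.012 m and z of blue3_c in the frame of fixture between 0.054 and 0.0615 m and (y of blue3_c in the frame of fixture between 0.065 and 0.075 m or y of blue3_c in the frame of fixture between -0.005 and 0.005 m or y of blue3_c in the frame of fixture between -0.075 and -0.065 m) and x of black1_c in the frame of tray between -0.08 and 0.08 m and y of black1_c in the frame of tray between -0.095 and 0.095 m and z of black1_c in the frame of tray between 0.015 and 0.027 m and x of black2_c in the frame of tray between -0.08 and 0.08 m and y of black2_c in the frame of tray between -0.095 and 0.095 m and z of black2_c in the frame of tray between 0.015 and 0.027 m and x of black3_c in the frame of tray between -0.08 and 0.08 m and y of black3_c in the frame of tray between -0.095 and 0.095 m and z of black3_c in the frame of tray between 0.015 and 0.027 m), for 0.3 s.
At the end, for the whole second after the job is handed in: Bail down on the sleeves (below 0.05 rad); each blue sleeve in its own V: 5 mm sideways, 12 mm lengthwise, centre 54 to 61.5 mm above the bench, within 0.07 rad of the V; each black sleeve flat in the tray, centre at most 27 mm above the bench; all at rest (all of step 3 and linear speed of each of blue1, blue2, blue3, black1, black2, black3 below 0.02 m/s); the robot touches nothing.
It fails at once if another thing on the bench is moved more than 5 cm (distance of any of carton1, carton2, bottle, jar, screwdriver, brush, dispenser from where it was at the start of the episode above 0.05 m).
Of black1, black2, black3 only 1 to 2 are there at a start; the rules pass over those that are not, and their reading is None.
Of blue1, blue2, blue3 only 2 to 3 are there at a start; the rules pass over those that are not, and their reading is None.
At some moment in a run one of blue1, blue2, blue3, black1, black2, black3 may be knocked a few centimetres aside while the robot is not near it.
Once in a run the grip may slacken for a moment while it holds something.
It also fails if it takes over 210 s, if anything falls off the work surface, if the arm or the gripper's body presses on something with over 40 N, if the wrist force passes 120 N, or if a joint passes its speed limit or range.

### The arm

A 7-joint arm with a two-finger parallel gripper is mounted at the origin on the work surface. World frame = base frame: x ahead of the robot, y to its left, z up, the work surface at z = 0. Lengths are in m, angles in rad, forces in N, time in s.
With the tool pointing down it reaches from about 0.425 to 0.925 m from the base axis. Payload 6.8 kg.
Tool frame: the origin (TCP) lies on the front face of the gripper's body, between the roots of the fingers; the fingertips stand 73 mm ahead of it and the grasp point (between the pads) lies 54 mm ahead of it; z points along the fingers, y is the line along which they close (so a half turn about z gives the same grasp; the last joint's range is limited). The gripper opens to 85 mm and grips with 20 to 120 N. Pads are 22 mm wide; open, the fingers measure 114 mm over their backs; the gripper's body (76 mm by 85 mm) begins 54 mm behind the grasp point. The pads swing forward as they close: fully open they stand 13 mm farther back than shut.
Start: joints at [1.011, 0.477, 0.022, 1.555, -0.011, 1.109, -0.083], TCP at [0.295, -0.607, 0.304] pointing down, gripper open.
Joint ranges: [-2.96, 2.96], [-0.34, 2.1], [-1.41, 1.46], [0.24, 2.44], [-1.37, 4.51], [0.17, 1.92], [-2.96, 2.96]. Speed limits (rad/s): [2.39, 2.39, 3.14, 3.14, 3.14, 3.14, 3.14].

### API

Orientations are given as a unit quaternion [w, x, y, z].
In Python, from station import bot, optics gives the robot as it stands.
- The arm moves only by the tool drive_tool, never from a script. Its argument "deltas" is a list of rows, each an object with "gripper": the closure in counts, from 0 (fully open) to 255 (shut); "offset": the shift along the tool's x, y, z in units of 1000 mm (1.0 is 1000 mm), a list of three; "angular": the turn, a rotation vector about the tool's x, y, z in units of 45 degrees (1.0 is 45 degrees), a list of three. In form: [{"gripper": gripper, "offset": [dx, dy, dz], "angular": [rx, ry, rz]}, ...]. A call has 1 to 5 rows; each row is the pose to reach, as a shift and turn from the pose commanded when the call began, along the tool's axes at that moment; what a row does not reach only later rows make up. A row lasts 1/10 s, in which the tool goes at most 50 mm and 8.59 degrees, less where a joint would pass 70% of its speed; a pose out of reach is approached as far as the arm can. A call with a number of a shift or a turn outside -1 to 1 is refused whole. A call with a gripper value outside its range is refused whole. The fingers move at their own pace and stop on an object; "grip_force" is the grip in N (left out, the last holds). Time passes only in rows, so rows that repeat a pose let the fingers close. It gives the time, the measured TCP pose, the force, the opening and the grip force at its end, in the units of the state.
- bot.get_obs(): the state, without advancing time (a new reading comes with each control period).
- optics.read_camera(name): name is "scene" or "top"; returns the picture (480x640x3 uint8, blue, green, red); there is no depth.
- optics.camera_model(name): a dict with "fx", "fy", "cx", "cy" (pixels), "dist" ([k1, k2, p1, p2, k3] as OpenCV has them; the pictures are not rectified), "cam_to_world" (4x4, takes a point from camera to world coordinates). Camera axes: x right, y up, looking along -z (the intrinsics and any distortion apply to the point x, -y, -z); pixel columns grow to the right and rows downward; lengths in m; the calibration is good to about 2 mm. A picture is of the moment at which its call begins. camera_model takes no time and is no camera call.
- bot.hand_in(): hands the job in; it is judged then, once.
The state is a dict: "t": time; "q": joint angles; "joint_vel": joint speeds; "joint_torque": joint torques, N m; "eef_pos": TCP position; "tool_rot": TCP orientation; "contact_force": force on the tool from outside, world axes, zero at the start; "torque": the same for the moment, N m; "gripper_width": opening from 0.0 (shut) to 1.0 (fully open); "grasp_force": force on a finger pad.
Only numpy, scipy, OpenCV 4.12 (cv2) and the standard library are available. Lean on these libraries where they do the work, as an engineer would, in place of code of your own. Each camera call takes 0.05 s, during which the arm holds its last target. There are 200 camera calls.

## Working session

There is one attempt and no reset: what is moved stays moved. The work goes in short steps, Python scripts to look and compute and a tool call to move; the robot and the scene stay as the last step left them, time stands still between calls to the robot, and variables do not carry over. Pictures are saved under pics/ and viewed, at most 14 in all, crops included, and the job is handed in when it is done.

Besides the shell and the picture viewer there is one more tool, called after "Emit:" as name(argument=value, ...) on one line, values as JSON. drive_tool: Moves the arm, as the interface text tells. Its arguments: {"type":"object","properties":{"deltas":{"type":"array"},"grip_force":{"type":"number"}},"required":["deltas"]}

```bash
ls; mkdir -p pics; python3 - <<'E'
from station import bot, optics
import cv2,numpy as np
for n in ("scene","top"):
    cv2.imwrite(f"pics/{n}0.png",optics.read_camera(n)); m=optics.camera_model(n); print(n,{k:np.round(v,4).tolist() for k,v in m.items()})
print(bot.get_obs())
E
```

```text
pics
scene {'fx': 562.4101, 'fy': 562.4101, 'cx': 312.8304, 'cy': 242.4976, 'dist': [-0.1111, 0.0, 0.0, 0.0, 0.0], 'cam_to_world': [[-0.4916, -0.6977, 0.5211, 1.3253], [0.8708, -0.4008, 0.2848, 0.5243], [0.0102, 0.5938, 0.8046, 1.3499], [0.0, 0.0, 0.0, 1.0]]}
top {'fx': 449.9836, 'fy': 449.9836, 'cx': 317.598, 'cy': 243.7589, 'dist': [-0.0625, 0.0, 0.0, 0.0, 0.0], 'cam_to_world': [[-0.0049, 0.9823, -0.187, 0.2967], [-0.9998, -0.0013, 0.019, 0.0889], [0.0184, 0.1871, 0.9822, 1.1911], [0.0, 0.0, 0.0, 1.0]]}
{'t': 0.1, 'q': array([ 1.01088598,  0.47772378,  0.02238241,  1.55636915, -0.01148372,
        1.1093095 , -0.08310562]), 'joint_vel': array([-0.00128436, -0.00078846,  0.00123499, -0.00215243, -0.00054899,
       -0.0005071 ,  0.00035878]), 'joint_torque': array([ 4.57288435e-03, -5.97757065e+01,  1.61362141e+00, -2.81950897e+01,
        1.28423574e-02,  5.04759126e-03, -3.10243308e-05]), 'eef_pos': array([ 0.29448879, -0.60690075,  0.30301237]), 'tool_rot': array([-7.98277005e-04,  9.74592961e-01,  2.23981817e-01, -2.63267350e-04]), 'contact_force': array([-1.08171136,  0.22970488, -0.0313105 ]), 'torque': array([-0.0146694 , -0.00194389,  0.01432102]), 'grasp_force': 0.0, 'gripper_width': 0.9977451622462168}
```

View pics/scene0.png

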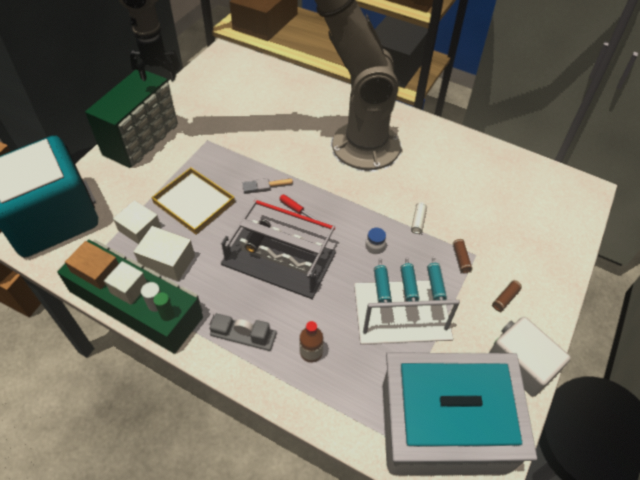

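View pics/top0.png

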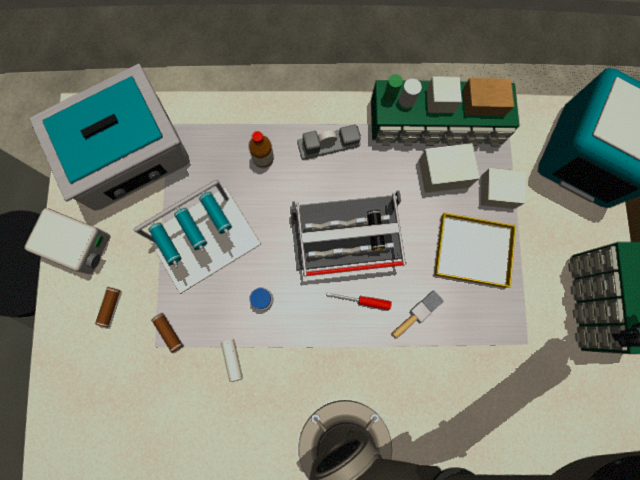

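Three blue sleeves hang on the rack: top view about (165,243), (191,228), (215,213). At least one black one is in the fixture, near (376,230). The brown look-alikes are at (108,307) and (167,332), and a white one is at (231,360). I'll enlarge the fixture to check.

```bash
cat > h.py <<'E'
from station import bot, optics
import cv2, numpy as np
from scipy.spatial.transform import Rotation as R
def ray(n,px):
    m=optics.camera_model(n); K=np.array([[m['fx'],0,m['cx']],[0,m['fy'],m['cy']],[0,0,1]])
    p=cv2.undistortPoints(np.array(px,float).reshape(-1,1,2),K,np.array(m['dist'])).reshape(-1,2)
    T=np.array(m['cam_to_world']); d=np.c_[p[:,0],-p[:,1],-np.ones(len(p))]@T[:3,:3].T
    return T[:3,3],d
def onz(n,px,z):
    o,d=ray(n,px); return o+d*((z-o[2])/d[:,2])[:,None]
def proj(n,P):
    m=optics.camera_model(n); K=np.array([[m['fx'],0,m['cx']],[0,m['fy'],m['cy']],[0,0,1]])
    T=np.array(m['cam_to_world']); c=(np.array(P,float).reshape(-1,3)-T[:3,3])@T[:3,:3]
    return cv2.projectPoints(c*[1,-1,-1],np.zeros(3),np.zeros(3),K,np.array(m['dist']))[0].reshape(-1,2)
def hsv(im): return cv2.cvtColor(im,cv2.COLOR_BGR2HSV)
def blobs(mask,amin=30):
    cs,_=cv2.findContours(mask.astype(np.uint8)*255,cv2.RETR_EXTERNAL,cv2.CHAIN_APPROX_NONE)
    return [c for c in cs if cv2.contourArea(c)>amin]
E
python3 - <<'E'
from h import *
t=cv2.imread('pics/top0.png'); s=cv2.imread('pics/scene0.png')
a=cv2.resize(t[185:285,280:420],(560,400),interpolation=cv2.INTER_CUBIC)
b=cv2.resize(s[195:300,215:345],(240*130//105*1,240)) 
c=cv2.resize(t[170:300,130:270],(240,223))
out=np.zeros((600,800,3),np.uint8); out[:400,:560]=a; b=cv2.resize(s[195:300,215:345],(240,194)); out[:194,560:]=b; out[200:423,560:]=c
cv2.imwrite('pics/crop1.png',out)
h=hsv(t)
red=((h[...,0]<6)|(h[...,0]>174))&(h[...,1]>170)&(h[...,2]>110)
for c in blobs(red): print('red',cv2.minAreaRect(c),cv2.boxPoints(cv2.minAreaRect(c)).round(1).tolist())
yl=(h[...,0]>18)&(h[...,0]<32)&(h[...,1]>140)&(h[...,2]>80); yl[:, :420]=0; yl[:205]=0
for c in blobs(yl,200): print('yel',cv2.boxPoints(cv2.minAreaRect(c)).round(1).tolist())
bl=(h[...,0]>85)&(h[...,0]<100)&(h[...,1]>120); bl[:190]=0; bl[:,250:]=0;
for c in blobs(bl,50): print('blue',cv2.minAreaRect(c),cv2.boxPoints(cv2.minAreaRect(c)).round(1).tolist())
E
```

```text
red ((374.6153564453125, 302.4230651855469), (31.57469367980957, 8.04076099395752), 11.309932708740234) [[358.29998779296875, 303.29998779296875], [359.8999938964844, 295.3999938964844], [390.8999938964844, 301.6000061035156], [389.29998779296875, 309.5]]
red ((354.5007629394531, 268.0062561035156), (3.44606351852417, 95.74774932861328), 83.50065612792969) [[306.70001220703125, 271.70001220703125], [401.8999938964844, 260.8999938964844], [402.29998779296875, 264.29998779296875], [307.1000061035156, 275.1000061035156]]
red ((257.0, 135.5), (9.0, 10.0), 90.0) [[252.0, 131.0], [262.0, 131.0], [262.0, 140.0], [252.0, 140.0]]
yel [[433.5, 274.79998779296875], [443.3999938964844, 212.60000610351562], [519.4000244140625, 224.6999969482422], [509.5, 286.8999938964844]]
blue ((162.8226318359375, 241.39846801757812), (37.11387252807617, 14.196564674377441), 59.534454345703125) [[147.3000030517578, 229.0], [159.5, 221.8000030517578], [178.3000030517578, 253.8000030517578], [166.10000610351562, 261.0]]
blue ((188.5352783203125, 225.74273681640625), (37.80546951293945, 13.209138870239258), 59.931419372558594) [[173.3000030517578, 212.6999969482422], [184.8000030517578, 206.10000610351562], [203.6999969482422, 238.8000030517578], [192.3000030517578, 245.39999389648438]]
blue ((214.63880920410156, 212.03598022460938), (42.89390563964844, 13.334630012512207), 59.534454345703125) [[198.0, 196.89999389648438], [209.5, 190.1999969482422], [231.3000030517578, 227.10000610351562], [219.8000030517578, 233.89999389648438]]
```

View pics/crop1.png

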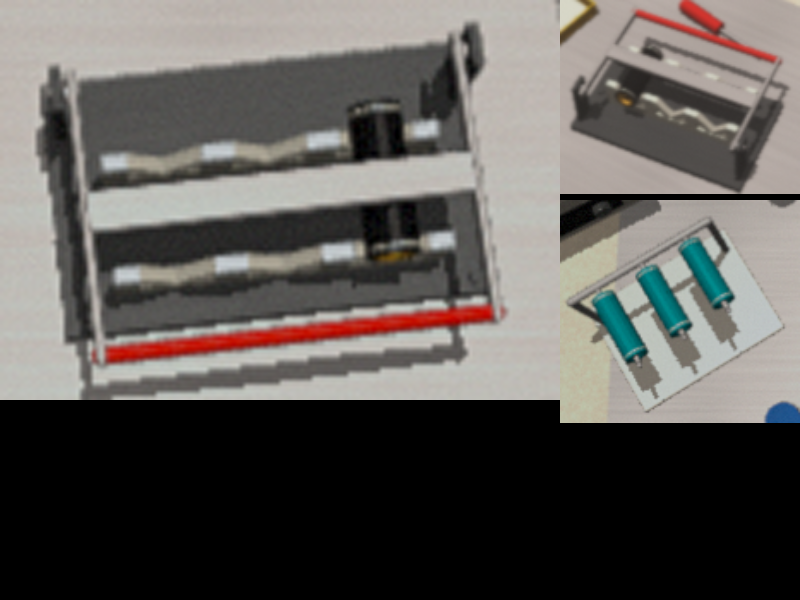

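```bash
python3 - <<'E'
from h import *
np.set_printoptions(precision=4,suppress=True)
t=cv2.imread('pics/top0.png'); s=cv2.imread('pics/scene0.png')
e=onz('top',[[306.9,273.4],[402.1,262.6]],.083); L=e[1]-e[0]; print('grip',e,np.linalg.norm(L[:2]),'mid',e.mean(0),'yaw of fix y',np.arctan2(-L[0]*-1*-1, -L[1]))
h=hsv(t); w=(h[...,2]>195)&(h[...,1]<30)
box=np.zeros_like(w); box[212:265,300:398]=1
for c in blobs(w&box,3):
    M=cv2.moments(c); p=[M['m10']/M['m00'],M['m01']/M['m00']]; print('tooth',np.round(p,1),M['m00'],onz('top',[p],.058)[0])
# tray
c=np.array([[433.5,274.8],[443.4,212.6],[519.4,224.7],[509.5,286.9]])
P=onz('top',c,.028); 
print('tray',P,P.mean(0),[np.linalg.norm(P[i]-P[(i+1)%4]) for i in range(4)])
# rack white base
h=hsv(t); w=(h[...,2]>200)&(h[...,1]<12); w[:,:134]=0;w[:180]=0;w[295:]=0;w[:,262:]=0
for c in blobs(w,300): 
    b=cv2.boxPoints(cv2.minAreaRect(c)); P=onz('top',b,.008); print('rackbase',b.tolist(),P,[np.linalg.norm(P[i]-P[(i+1)%4]) for i in range(4)],P.mean(0))
# blue in both
for n,im,xr,yr in(('top',t,(130,250),(185,270)),('scene',s,(365,450),(250,310))):
    h=hsv(im); m=(h[...,0]>82)&(h[...,0]<102)&(h[...,1]>90); z=np.zeros_like(m); z[yr[0]:yr[1],xr[0]:xr[1]]=1
    for c in blobs(m&z,100):
        r=cv2.minAreaRect(c); b=cv2.boxPoints(r); print(n,np.round(r[0],1),np.round(r[1],1),round(r[2],1))
        if n=='top':
            k=np.argsort(b[:,1]); b=b[k]; E=np.array([b[:2].mean(0),b[2:].mean(0)]); Q=onz('top',E,.1415); print(Q,Q.mean(0),np.linalg.norm(Q[1]-Q[0]),np.arctan2(*(Q[0]-Q[1])[1::-1]))
E
```

```text
grip [[ 0.433   0.0943  0.083 ]
 [ 0.4594 -0.1438  0.083 ]] 0.23954373011069682 mid [ 0.4462 -0.0247  0.083 ] yaw of fix y -0.11043603832302096
tooth [311.2 253.5] 3.5 [0.4872 0.0833 0.058 ]
tooth [337.7 250.5] 6.5 [0.4948 0.0155 0.058 ]
tooth [363.7 247.6] 7.0 [ 0.5022 -0.0513  0.058 ]
tooth [389.8 244.8] 5.0 [ 0.5094 -0.1189  0.058 ]
tooth [325.2 236.9] 5.5 [0.5303 0.0472 0.058 ]
tooth [308.2 225.5] 3.5 [0.5605 0.0909 0.058 ]
tooth [334.2 222.5] 5.5 [0.5684 0.0236 0.058 ]
tooth [360.  219.8] 6.0 [ 0.5757 -0.0435  0.058 ]
tooth [386.  217.1] 4.0 [ 0.5828 -0.1116  0.058 ]
tray [[ 0.4349 -0.2371  0.028 ]
 [ 0.6032 -0.2732  0.028 ]
 [ 0.57   -0.4812  0.028 ]
 [ 0.4016 -0.4392  0.028 ]] [ 0.5024 -0.3577  0.028 ] [np.float64(0.17211858973584793), np.float64(0.21063426426652862), np.float64(0.1735273618559806), np.float64(0.20476824582885034)]
top [164.1 243.2] [43.8 14.5] 58.4
[[0.5438 0.4641 0.1415]
 [0.4535 0.4038 0.1415]] [0.4987 0.4339 0.1415] 0.10864692807841968 0.5890420796084994
top [189.6 228. ] [42.9 13.7] 59.0
[[0.5807 0.4034 0.1415]
 [0.4905 0.346  0.1415]] [0.5356 0.3747 0.1415] 0.10696895742388679 0.5673628902913851
top [214.7 212. ] [42.9 13.5] 59.7
[[0.6211 0.344  0.1415]
 [0.5289 0.2882 0.1415]] [0.575  0.3161 0.1415] 0.1077576662891632 0.5445096683577522
scene [382.1 282.7] [34.2 11.4] 82.4
scene [436.1 280.7] [32.4 11.4] 78.7
scene [409.2 281.4] [34.7 11.8] 81.3
```

```bash
cat >> h.py <<'E'
FO=np.array([.5355,-.0143,0]); FY=.110
def fx(x,y,z): c,s=np.cos(FY),np.sin(FY); return FO+[c*x-s*y,s*x+c*y,z]
def Rd(yaw): c,s=np.cos(yaw),np.sin(yaw); return np.array([[c,s,0],[s,-c,0],[0,0,-1]])
def go(grasp,yaw,ref=None):
    "grasp-point target -> rows' offset/angular from present (or ref) pose; prints"
    o=bot.get_obs(); q=o['tool_rot']; R0=R.from_quat(np.r_[q[1:],q[0]]).as_matrix(); p=o['eef_pos']
    tcp=np.array(grasp)+[0,0,.054]; D=R0.T@(tcp-p); w=R.from_matrix(R0.T@Rd(yaw)).as_rotvec()/(np.pi/4)
    print('off',np.round(D,4).tolist(),'ang',np.round(w,3).tolist(),'dist',np.linalg.norm(D).round(3))
def st():
    o=bot.get_obs(); q=o['tool_rot']; R0=R.from_quat(np.r_[q[1:],q[0]]).as_matrix()
    print('t',round(o['t'],2),'grasp',np.round(o['eef_pos']+.054*R0[:,2],4),'yaw',np.arctan2(R0[1,0],R0[0,0]).round(3),'F',np.round(o['contact_force'],1),'w',round(o['gripper_width'],3),'gf',round(o['grasp_force'],1),'q7',o['q'][6].round(2))
def bail(th): return fx(.08-.17*np.cos(th),0,.083+.17*np.sin(th))
BY=FY+np.pi/2
E
python3 - <<'E'
from h import *
st(); print(proj('scene',[[.4987,.4339,.1415],[.5356,.3747,.1415],[.575,.3161,.1415]]).round(1).tolist())
go(bail(0)+[0,0,.12],BY)
E
```

```text
t 0.1 grasp [ 0.2944 -0.6068  0.249 ] yaw 0.452 F [-1.1  0.2 -0. ] w 0.998 gf 0.0 q7 -0.08
[[436.2, 283.4], [409.3, 284.4], [382.0, 286.1]]
off [0.3908, -0.458, 0.0467] ang [-0.002, -0.001, -1.565] dist 0.604
```

```bash
cat >> h.py <<'E'
def plan(wps,dmax=.2,amax=35):
    o=bot.get_obs(); q=o['tool_rot']; R0=R.from_quat(np.r_[q[1:],q[0]]).as_matrix(); p=o['eef_pos']
    for i,(g,yaw) in enumerate(wps):
        tcp=np.array(g)+[0,0,.054]; rv=R.from_matrix(R0.T@Rd(yaw)).as_rotvec(); v=tcp-p
        n=max(1,int(np.ceil(max(np.linalg.norm(v)/dmax,np.degrees(np.linalg.norm(rv))/amax))))
        for k in range(n):
            rows=R0.T@v/n; print(i,'off',rows.round(4).tolist(),'ang',np.round(rv/n/(np.pi/4),3).tolist(),'mm',round(np.linalg.norm(v)/n*1000))
            R0=R0@R.from_rotvec(rv/n).as_matrix()
        p=tcp
E
python3 - <<'E'
from h import *
plan([(bail(0)+[0,0,.1],BY),(bail(0),BY)])
E
```

```text
0 off [0.0977, -0.1145, 0.0167] ang [-0.0, -0.0, -0.391] mm 151
0 off [0.1277, -0.0796, 0.0166] ang [-0.0, -0.0, -0.391] mm 151
0 off [0.1458, -0.0372, 0.0166] ang [-0.0, -0.0, -0.391] mm 151
0 off [0.1503, 0.0086, 0.0165] ang [-0.0, -0.0, -0.391] mm 151
1 off [-0.0, -0.0, 0.1] ang [0.0, -0.0, -0.0] mm 100
```

Emit:
drive_tool(deltas=[{"gripper":105,"offset":[0.0977,-0.1145,0.0167],"angular":[0,0,-0.391]},{"gripper":105,"offset":[0.0977,-0.1145,0.0167],"angular":[0,0,-0.391]},{"gripper":105,"offset":[0.0977,-0.1145,0.0167],"angular":[0,0,-0.391]},{"gripper":105,"offset":[0.0977,-0.1145,0.0167],"angular":[0,0,-0.391]}])

```text
t: 0.5
eef_pos: [0.335, -0.4544, 0.2859]
tool_rot: [-0.003, 0.927, 0.374, 0.001]
contact_force: [0.6, -0.5, -0.4]
gripper_width: 0.589
grasp_force: 0.0
```

Emit:
drive_tool(deltas=[{"gripper":105,"offset":[0.1277,-0.0796,0.0166],"angular":[0,0,-0.391]},{"gripper":105,"offset":[0.1277,-0.0796,0.0166],"angular":[0,0,-0.391]},{"gripper":105,"offset":[0.1277,-0.0796,0.0166],"angular":[0,0,-0.391]},{"gripper":105,"offset":[0.1277,-0.0796,0.0166],"angular":[0,0,-0.391]}])

```text
t: 0.9
eef_pos: [0.372, -0.3099, 0.2699]
tool_rot: [-0.002, 0.859, 0.512, 0.0]
contact_force: [-0.7, -0.0, 0.6]
gripper_width: 0.582
grasp_force: 0.0
```

Emit:
drive_tool(deltas=[{"gripper":105,"offset":[0.1458,-0.0372,0.0166],"angular":[0,0,-0.391]},{"gripper":105,"offset":[0.1458,-0.0372,0.0166],"angular":[0,0,-0.391]},{"gripper":105,"offset":[0.1458,-0.0372,0.0166],"angular":[0,0,-0.391]},{"gripper":105,"offset":[0.1458,-0.0372,0.0166],"angular":[0,0,-0.391]}])

```text
t: 1.3
eef_pos: [0.4098, -0.165, 0.2537]
tool_rot: [-0.001, 0.771, 0.637, 0.001]
contact_force: [-0.2, -0.1, 0.4]
gripper_width: 0.587
grasp_force: 0.0
```

Emit:
drive_tool(deltas=[{"gripper":105,"offset":[0.1503,0.0086,0.0165],"angular":[0,0,-0.391]},{"gripper":105,"offset":[0.1503,0.0086,0.0165],"angular":[0,0,-0.391]},{"gripper":105,"offset":[0.1503,0.0086,0.0165],"angular":[0,0,-0.391]},{"gripper":105,"offset":[0.1503,0.0086,0.0165],"angular":[0,0,-0.391]},{"gripper":105,"offset":[0.1503,0.0086,0.0165],"angular":[0,0,-0.391]}])

```text
t: 1.8
eef_pos: [0.4468, -0.0244, 0.2373]
tool_rot: [-0.0, 0.667, 0.745, -0.0]
contact_force: [0.4, -1.0, 0.9]
gripper_width: 0.586
grasp_force: 0.0
```

```bash
python3 - <<'E'
from h import *
st(); plan([(bail(0),BY)])
E
```

```text
t 1.8 grasp [ 0.4468 -0.0244  0.1833] yaw 1.682 F [ 0.4 -1.   0.9] w 0.586 gf 0.0 q7 -0.12
0 off [0.0002, -0.0007, 0.1003] ang [-0.001, -0.0, 0.001] mm 100
```

Emit:
drive_tool(deltas=[{"gripper":105,"offset":[0,0,0.04],"angular":[0,0,0]},{"gripper":105,"offset":[0,0,0.08],"angular":[0,0,0]},{"gripper":105,"offset":[0,0,0.1],"angular":[0,0,0]}], grip_force=50)

```text
t: 2.1
eef_pos: [0.4449, -0.0274, 0.135]
tool_rot: [-0.001, 0.669, 0.743, -0.002]
contact_force: [-0.7, 0.1, -0.6]
gripper_width: 0.584
grasp_force: 0.0
```

Emit:
drive_tool(deltas=[{"gripper":255,"offset":[0,0,0],"angular":[0,0,0]},{"gripper":255,"offset":[0,0,0],"angular":[0,0,0]},{"gripper":255,"offset":[0,0,0],"angular":[0,0,0]},{"gripper":255,"offset":[0,0,0],"angular":[0,0,0]},{"gripper":255,"offset":[0,0,0],"angular":[0,0,0]}])

```text
t: 2.6
eef_pos: [0.4446, -0.0261, 0.1383]
tool_rot: [-0.0, 0.668, 0.744, -0.002]
contact_force: [-6.5, -2.2, 2.4]
gripper_width: 0.122
grasp_force: 48.7
```

```bash
python3 - <<'E'
from h import *
st()
for a in (0,.75,1.5):
  print(a,[[0,round(.17*(np.cos(a)-np.cos(a+d)),4),round(-.17*(np.sin(a+d)-np.sin(a)),4)] for d in (.15,.3,.45,.6,.75)])
E
```

```text
t 2.6 grasp [ 0.4444 -0.0262  0.0843] yaw 1.678 F [-6.5 -2.2  2.4] w 0.122 gf 48.7 q7 -0.26
0 [[0, np.float64(0.0019), np.float64(-0.0254)], [0, np.float64(0.0076), np.float64(-0.0502)], [0, np.float64(0.0169), np.float64(-0.0739)], [0, np.float64(0.0297), np.float64(-0.096)], [0, np.float64(0.0456), np.float64(-0.1159)]]
0.75 [[0, np.float64(0.0187), np.float64(-0.0173)], [0, np.float64(0.0398), np.float64(-0.0316)], [0, np.float64(0.0628), np.float64(-0.0426)], [0, np.float64(0.0872), np.float64(-0.05)], [0, np.float64(0.1124), np.float64(-0.0537)]]
1.5 [[0, np.float64(0.0255), np.float64(0.0001)], [0, np.float64(0.0506), np.float64(0.004)], [0, np.float64(0.075), np.float64(0.0117)], [0, np.float64(0.0978), np.float64(0.0228)], [0, np.float64(0.1188), np.float64(0.0373)]]
```

Emit:
drive_tool(deltas=[{"gripper":255,"offset":[0,0.0019,-0.0254],"angular":[0,0,0]},{"gripper":255,"offset":[0,0.0076,-0.0502],"angular":[0,0,0]},{"gripper":255,"offset":[0,0.0169,-0.0739],"angular":[0,0,0]},{"gripper":255,"offset":[0,0.0297,-0.096],"angular":[0,0,0]},{"gripper":255,"offset":[0,0.0456,-0.1159],"angular":[0,0,0]}])

```text
t: 3.1
eef_pos: [0.486, -0.0215, 0.254]
tool_rot: [-0.004, 0.668, 0.744, -0.006]
contact_force: [-16.4, -3.0, 5.5]
gripper_width: 0.116
grasp_force: 49.1
```

Emit:
drive_tool(deltas=[{"gripper":255,"offset":[0,0.0187,-0.0173],"angular":[0,0,0]},{"gripper":255,"offset":[0,0.0398,-0.0316],"angular":[0,0,0]},{"gripper":255,"offset":[0,0.0628,-0.0426],"angular":[0,0,0]},{"gripper":255,"offset":[0,0.0872,-0.05],"angular":[0,0,0]},{"gripper":255,"offset":[0,0.1124,-0.0537],"angular":[0,0,0]}])

```text
t: 3.6
eef_pos: [0.6043, -0.0086, 0.3116]
tool_rot: [0.002, 0.668, 0.744, 0.001]
contact_force: [-3.0, -0.4, -0.1]
gripper_width: 0.12
grasp_force: 51.5
```

```bash
python3 - <<'E'
from h import *
st(); print(bail(1.5)); plan([(bail(1.7),BY),(bail(1.9),BY)])
E
```

```text
t 3.6 grasp [ 0.6045 -0.0087  0.2576] yaw 1.678 F [-3.  -0.4 -0.1] w 0.12 gf 51.5 q7 -0.16
[ 0.60306384 -0.00683786  0.25257415]
0 off [0.002, 0.0328, 0.0062] ang [0.005, 0.003, -0.003] mm 33
1 off [0.0, 0.0331, 0.0077] ang [-0.0, 0.0, -0.0] mm 34
```

Finish the swing to about 1.92 rad, release, and lift clear.

Emit:
drive_tool(deltas=[{"gripper":255,"offset":[0,0.016,0.002],"angular":[0,0,0]},{"gripper":255,"offset":[0,0.033,0.005],"angular":[0,0,0]},{"gripper":255,"offset":[0,0.05,0.009],"angular":[0,0,0]},{"gripper":255,"offset":[0,0.066,0.014],"angular":[0,0,0]},{"gripper":255,"offset":[0,0.068,0.015],"angular":[0,0,0]}])

```text
t: 4.1
eef_pos: [0.6751, -0.0009, 0.2972]
tool_rot: [0.004, 0.668, 0.744, 0.004]
contact_force: [3.9, -0.3, 11.1]
gripper_width: 0.12
grasp_force: 56.0
```

Emit:
drive_tool(deltas=[{"gripper":105,"offset":[0,0,0],"angular":[0,0,0]},{"gripper":105,"offset":[0,0,0],"angular":[0,0,0]},{"gripper":105,"offset":[0,0,0],"angular":[0,0,0]},{"gripper":105,"offset":[0,0,0],"angular":[0,0,0]},{"gripper":105,"offset":[0,0,-0.03],"angular":[0,0,0]}])

```text
t: 4.6
eef_pos: [0.6687, -0.0007, 0.318]
tool_rot: [-0.003, 0.667, 0.745, -0.003]
contact_force: [0.1, -0.0, -1.2]
gripper_width: 0.586
grasp_force: 0.0
```

```bash
python3 - <<'E'
from h import *
st(); plan([(bail(1.9)+[0,0,.06],BY),(fx(-.1,-.035,.28),.9),(fx(0,-.07,.16),FY),(fx(0,-.07,.064),FY)],dmax=.22,amax=41)
E
```

```text
t 4.6 grasp [ 0.6683 -0.0008  0.264 ] yaw 1.68 F [ 0.1 -0.  -1.2] w 0.586 gf 0.0 q7 -0.17
0 off [0.0012, 0.0007, -0.0399] ang [-0.011, -0.0, -0.001] mm 40
1 off [-0.0175, -0.1175, 0.0119] ang [0.0, -0.0, 0.497] mm 119
1 off [-0.0609, -0.102, 0.0119] ang [0.0, -0.0, 0.497] mm 119
2 off [0.0228, 0.0478, 0.06] ang [-0.0, -0.0, 0.503] mm 80
2 off [0.0394, 0.0354, 0.06] ang [-0.0, -0.0, 0.503] mm 80
3 off [0.0, 0.0, 0.096] ang [0.0, 0.0, -0.0] mm 96
```

Emit:
drive_tool(deltas=[{"gripper":105,"offset":[0,0,-0.045],"angular":[0,0,0]},{"gripper":105,"offset":[0,0,-0.045],"angular":[0,0,0]}])

```text
t: 4.8
eef_pos: [0.6731, 0.0007, 0.374]
tool_rot: [0.004, 0.667, 0.745, 0.004]
contact_force: [0.9, 0.8, -0.4]
gripper_width: 0.587
grasp_force: 0.0
```

Emit:
drive_tool(deltas=[{"gripper":105,"offset":[-0.0175,-0.1175,0.0119],"angular":[0,0,0.497]},{"gripper":105,"offset":[-0.0175,-0.1175,0.0119],"angular":[0,0,0.497]},{"gripper":105,"offset":[-0.0175,-0.1175,0.0119],"angular":[0,0,0.497]},{"gripper":105,"offset":[-0.0175,-0.1175,0.0119],"angular":[0,0,0.497]}])

```text
t: 5.2
eef_pos: [0.5535, -0.0315, 0.3552]
tool_rot: [0.0, 0.8, 0.6, -0.001]
contact_force: [0.7, 0.1, -0.1]
gripper_width: 0.586
grasp_force: 0.0
```

Emit:
drive_tool(deltas=[{"gripper":105,"offset":[-0.0609,-0.102,0.0119],"angular":[0,0,0.497]},{"gripper":105,"offset":[-0.0609,-0.102,0.0119],"angular":[0,0,0.497]},{"gripper":105,"offset":[-0.0609,-0.102,0.0119],"angular":[0,0,0.497]},{"gripper":105,"offset":[-0.0609,-0.102,0.0119],"angular":[0,0,0.497]}])

```text
t: 5.6
eef_pos: [0.4397, -0.0611, 0.3433]
tool_rot: [0.0, 0.901, 0.434, -0.0]
contact_force: [0.9, 1.1, -0.4]
gripper_width: 0.589
grasp_force: 0.0
```

```bash
python3 - <<'E'
from h import *
t=optics.read_camera('top'); s=optics.read_camera('scene')
out=np.zeros((400,800,3),np.uint8); out[:,:480]=cv2.resize(t[165:285,280:424],(480,400)); out[:323,480:]=cv2.resize(s[185:300,225:339],(320,323))
cv2.imwrite('pics/c2.png',out); cv2.imwrite('pics/t2.png',t)
st(); plan([(fx(0,-.07,.16),FY),(fx(0,-.07,.064),FY)],dmax=.22,amax=41)
E
```

```text
t 5.7 grasp [ 0.4427 -0.0601  0.29  ] yaw 0.903 F [ 0.5 -0.1 -0.7] w 0.587 gf 0.0 q7 -0.7
0 off [0.0217, 0.0468, 0.0651] ang [0.001, -0.001, 0.505] mm 83
0 off [0.0382, 0.0348, 0.065] ang [0.001, -0.001, 0.505] mm 83
1 off [-0.0, 0.0, 0.096] ang [-0.0, 0.0, -0.0] mm 96
```

View pics/c2.png

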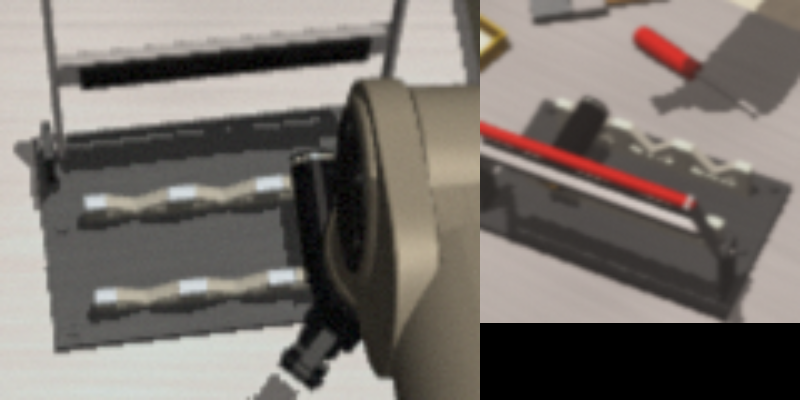

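The bail is back and stays there. The single black sleeve is in the y=-70 V, at crop about (310,230). I'll go for it.

Emit:
drive_tool(deltas=[{"gripper":105,"offset":[0.0217,0.0468,0.0651],"angular":[0,0,0.505]},{"gripper":105,"offset":[0.0217,0.0468,0.0651],"angular":[0,0,0.505]},{"gripper":105,"offset":[0.0217,0.0468,0.0651],"angular":[0,0,0.505]}])

```text
t: 6.0
eef_pos: [0.4938, -0.0723, 0.2747]
tool_rot: [-0.001, 0.969, 0.248, -0.001]
contact_force: [-1.1, -0.3, 0.4]
gripper_width: 0.585
grasp_force: 0.0
```

Emit:
drive_tool(deltas=[{"gripper":105,"offset":[0.0382,0.0348,0.065],"angular":[0,0,0.505]},{"gripper":105,"offset":[0.0382,0.0348,0.065],"angular":[0,0,0.505]},{"gripper":105,"offset":[0.0382,0.0348,0.065],"angular":[0,0,0.505]},{"gripper":105,"offset":[0.0382,0.0348,0.065],"angular":[0,0,0.505]}])

```text
t: 6.4
eef_pos: [0.5435, -0.0836, 0.2117]
tool_rot: [-0.001, 0.999, 0.054, -0.001]
contact_force: [-0.8, 0.3, 0.4]
gripper_width: 0.585
grasp_force: 0.0
```

```bash
python3 - <<'E'
from h import *
st(); T=np.array([.5024,-.3577,0]); y=-.18
plan([(fx(0,-.07,.064),FY),(fx(0,-.07,.18),FY),(T+[0,0,.13],y),(T+[0,0,.035],y)],dmax=.2,amax=41)
E
```

```text
t 6.4 grasp [ 0.5435 -0.0836  0.1577] yaw 0.109 F [-0.8  0.3  0.4] w 0.585 gf 0.0 q7 -1.53
0 off [-0.0003, 0.0003, 0.0937] ang [-0.002, 0.001, -0.002] mm 94
1 off [0.0, -0.0, -0.116] ang [-0.0, -0.0, 0.0] mm 116
2 off [-0.0353, 0.1338, 0.025] ang [-0.0, -0.0, 0.185] mm 141
2 off [-0.0156, 0.1375, 0.025] ang [-0.0, -0.0, 0.185] mm 141
3 off [0.0, 0.0, 0.095] ang [0.0, 0.0, -0.0] mm 95
```

Emit:
drive_tool(deltas=[{"gripper":105,"offset":[0,0,0.04],"angular":[0,0,0]},{"gripper":105,"offset":[0,0,0.08],"angular":[0,0,0]},{"gripper":105,"offset":[0,0,0.094],"angular":[0,0,0]},{"gripper":105,"offset":[0,0,0.094],"angular":[0,0,0]}])

```text
t: 6.8
eef_pos: [0.5413, -0.0841, 0.1178]
tool_rot: [-0.0, 0.999, 0.055, -0.002]
contact_force: [-0.4, 0.6, -0.7]
gripper_width: 0.589
grasp_force: 0.0
```

Emit:
drive_tool(deltas=[{"gripper":255,"offset":[0,0,0],"angular":[0,0,0]},{"gripper":255,"offset":[0,0,0],"angular":[0,0,0]},{"gripper":255,"offset":[0,0,0],"angular":[0,0,0]},{"gripper":255,"offset":[0,0,0],"angular":[0,0,0]}])

```text
t: 7.2
eef_pos: [0.543, -0.0838, 0.1212]
tool_rot: [-0.0, 0.999, 0.054, 0.002]
contact_force: [-1.9, 4.1, 8.6]
gripper_width: 0.383
grasp_force: 50.6
```

Emit:
drive_tool(deltas=[{"gripper":255,"offset":[0,0,-0.03],"angular":[0,0,0]},{"gripper":255,"offset":[0,0,-0.07],"angular":[0,0,0]},{"gripper":255,"offset":[0,0,-0.116],"angular":[0,0,0]},{"gripper":255,"offset":[0,0,-0.116],"angular":[0,0,0]}])

```text
t: 7.6
eef_pos: [0.5452, -0.0855, 0.2422]
tool_rot: [0.001, 0.999, 0.053, 0.006]
contact_force: [1.1, 0.0, -1.6]
gripper_width: 0.379
grasp_force: 50.4
```

```bash
python3 - <<'E'
from h import *
st(); T=np.array([.5024,-.3577,0]); y=-.18
plan([(T+[0,0,.13],y),(T+[0,0,.033],y)],dmax=.2,amax=41)
E
```

```text
t 7.6 grasp [ 0.5459 -0.0856  0.1882] yaw 0.106 F [ 1.1  0.  -1.6] w 0.379 gf 50.4 q7 -1.53
0 off [-0.036, 0.133, 0.0291] ang [0.001, -0.008, 0.182] mm 141
0 off [-0.0165, 0.1368, 0.0292] ang [0.001, -0.008, 0.182] mm 141
1 off [0.0, -0.0, 0.097] ang [-0.0, 0.0, -0.0] mm 97
```

Emit:
drive_tool(deltas=[{"gripper":255,"offset":[-0.036,0.133,0.029],"angular":[0,0,0.182]},{"gripper":255,"offset":[-0.036,0.133,0.029],"angular":[0,0,0.182]},{"gripper":255,"offset":[-0.036,0.133,0.029],"angular":[0,0,0.182]}])

```text
t: 7.9
eef_pos: [0.5189, -0.2239, 0.2062]
tool_rot: [0.001, 1.0, -0.019, 0.0]
contact_force: [0.1, -0.2, -1.3]
gripper_width: 0.383
grasp_force: 50.3
```

Emit:
drive_tool(deltas=[{"gripper":255,"offset":[-0.0165,0.1368,0.029],"angular":[0,0,0.182]},{"gripper":255,"offset":[-0.0165,0.1368,0.029],"angular":[0,0,0.182]},{"gripper":255,"offset":[-0.0165,0.1368,0.029],"angular":[0,0,0.182]},{"gripper":255,"offset":[-0.0165,0.1368,0.029],"angular":[0,0,0.182]}])

```text
t: 8.3
eef_pos: [0.4944, -0.3647, 0.176]
tool_rot: [0.002, 0.995, -0.095, -0.001]
contact_force: [-0.4, 0.5, -1.8]
gripper_width: 0.384
grasp_force: 50.4
```

```bash
python3 - <<'E'
from h import *
st(); T=np.array([.5024,-.3577,0]); y=-.18
plan([(T+[0,0,.033],y)],dmax=.2,amax=41)
E
```

```text
t 8.3 grasp [ 0.4942 -0.3649  0.122 ] yaw -0.19 F [-0.4  0.5 -1.8] w 0.384 gf 50.4 q7 -1.29
0 off [0.0068, -0.0088, 0.089] ang [0.006, 0.003, -0.012] mm 90
```

Emit:
drive_tool(deltas=[{"gripper":255,"offset":[0.007,-0.009,0.045],"angular":[0,0,0]},{"gripper":255,"offset":[0.007,-0.009,0.075],"angular":[0,0,0]},{"gripper":255,"offset":[0.007,-0.009,0.088],"angular":[0,0,0]},{"gripper":255,"offset":[0.007,-0.009,0.088],"angular":[0,0,0]},{"gripper":255,"offset":[0.007,-0.009,0.088],"angular":[0,0,0]}])

```text
t: 8.8
eef_pos: [0.5074, -0.3498, 0.0903]
tool_rot: [0.0, 0.996, -0.09, 0.001]
contact_force: [0.1, -0.0, -1.1]
gripper_width: 0.385
grasp_force: 50.3
```

Emit:
drive_tool(deltas=[{"gripper":105,"offset":[0,0,0],"angular":[0,0,0]},{"gripper":105,"offset":[0,0,0],"angular":[0,0,0]},{"gripper":105,"offset":[0,0,0],"angular":[0,0,0]}])

```text
t: 9.1
eef_pos: [0.5075, -0.3497, 0.0905]
tool_rot: [0.0, 0.996, -0.09, 0.001]
contact_force: [-0.4, -0.2, -0.5]
gripper_width: 0.588
grasp_force: 0.0
```

Emit:
drive_tool(deltas=[{"gripper":105,"offset":[0,0,-0.05],"angular":[0,0,0]},{"gripper":105,"offset":[0,0,-0.1],"angular":[0,0,0]},{"gripper":105,"offset":[0,0,-0.15],"angular":[0,0,0]},{"gripper":105,"offset":[0,0,-0.2],"angular":[0,0,0]},{"gripper":105,"offset":[0,0,-0.2],"angular":[0,0,0]}])

```text
t: 9.6
eef_pos: [0.51, -0.3511, 0.298]
tool_rot: [0.003, 0.996, -0.09, 0.007]
contact_force: [0.1, -1.2, 0.4]
gripper_width: 0.589
grasp_force: 0.0
```

```bash
cat >> h.py <<'E'
RY=.572; RX=np.array([np.cos(RY),np.sin(RY),0]); RYv=np.array([-RX[1],RX[0],0])
def bluecheck(t):
    h=hsv(t); m=(h[...,0]>82)&(h[...,0]<102)&(h[...,1]>90); z=np.zeros_like(m); z[185:270,130:250]=1
    for c in blobs(m&z,100):
        b=cv2.boxPoints(cv2.minAreaRect(c)); b=b[np.argsort(b[:,1])]; Q=onz('top',np.array([b[:2].mean(0),b[2:].mean(0)]),.1415)
        print('blue',np.round(Q.mean(0),4),np.linalg.norm(Q[1]-Q[0]).round(3),np.arctan2(*(Q[0]-Q[1])[1::-1]).round(3))
E
python3 - <<'E'
from h import *
st(); t=optics.read_camera('top'); cv2.imwrite('pics/t3.png',t); bluecheck(t)
P=np.array([.575,.3161,.1415]); print(proj('top',[P-RX*.05,P+RX*.05]).round(1).tolist())
plan([([.45,0.08,.30],.3),(P-RX*.03+[0,0,.11],RY),(P+[0,0,.05],RY),(P+[0,0,.006],RY)],dmax=.22,amax=41)
E
```

```text
t 9.6 grasp [ 0.5107 -0.3515  0.244 ] yaw -0.18 F [ 0.1 -1.2  0.4] w 0.589 gf 0.0 q7 -1.29
blue [0.4984 0.4344 0.1415] 0.108 0.57
blue [0.5355 0.3744 0.1415] 0.107 0.567
blue [0.575  0.3163 0.1415] 0.108 0.556
[[225.2, 228.9], [204.2, 195.1]]
0 off [-0.0671, -0.2063, -0.0312] ang [0.003, -0.005, -0.306] mm 219
0 off [-0.0162, -0.2164, -0.0304] ang [0.003, -0.005, -0.306] mm 219
1 off [0.0801, -0.0903, 0.0242] ang [0.0, -0.0, -0.173] mm 123
1 off [0.0916, -0.0786, 0.0242] ang [0.0, -0.0, -0.173] mm 123
2 off [0.03, -0.0, 0.06] ang [-0.0, -0.0, -0.0] mm 67
3 off [0.0, 0.0, 0.044] ang [0.0, -0.0, 0.0] mm 44
```

View pics/t3.png

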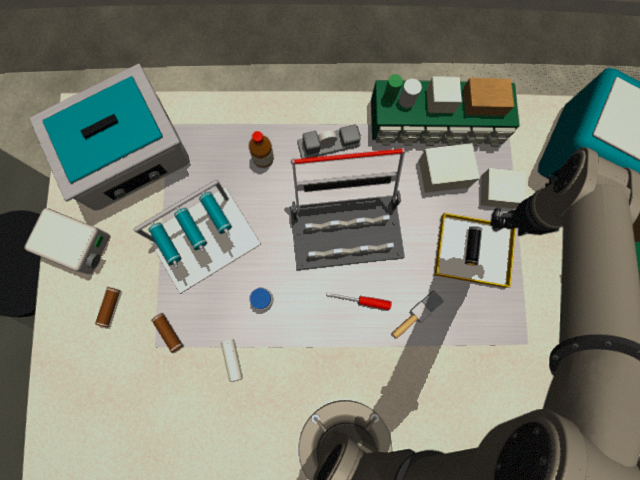

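Top view: the black sleeve lies in the tray at (472,245), the fixture is empty, and the bail is back. The blue sleeves are at (164,243), (190,228) and (215,212). The brown ones at (108,307) and (167,332) and the white one at (231,360) lie on the bench, so they are look-alikes. I'm going for the rightmost peg.

Emit:
drive_tool(deltas=[{"gripper":105,"offset":[-0.067,-0.206,-0.031],"angular":[0,0,-0.306]},{"gripper":105,"offset":[-0.067,-0.206,-0.031],"angular":[0,0,-0.306]},{"gripper":105,"offset":[-0.067,-0.206,-0.031],"angular":[0,0,-0.306]},{"gripper":105,"offset":[-0.067,-0.206,-0.031],"angular":[0,0,-0.306]},{"gripper":105,"offset":[-0.067,-0.206,-0.031],"angular":[0,0,-0.306]}])

```text
t: 10.15
eef_pos: [0.4769, -0.1294, 0.3199]
tool_rot: [-0.001, 0.999, 0.033, -0.001]
contact_force: [-0.3, 0.1, 0.5]
gripper_width: 0.591
grasp_force: 0.0
```

Emit:
drive_tool(deltas=[{"gripper":105,"offset":[-0.016,-0.216,-0.03],"angular":[0,0,-0.306]},{"gripper":105,"offset":[-0.016,-0.216,-0.03],"angular":[0,0,-0.306]},{"gripper":105,"offset":[-0.016,-0.216,-0.03],"angular":[0,0,-0.306]},{"gripper":105,"offset":[-0.016,-0.216,-0.03],"angular":[0,0,-0.306]},{"gripper":105,"offset":[-0.016,-0.216,-0.03],"angular":[0,0,-0.306]}])

```text
t: 10.65
eef_pos: [0.4473, 0.085, 0.3502]
tool_rot: [-0.001, 0.988, 0.153, 0.0]
contact_force: [0.6, -0.7, 0.8]
gripper_width: 0.588
grasp_force: 0.0
```

Emit:
drive_tool(deltas=[{"gripper":105,"offset":[0.08,-0.09,0.024],"angular":[0,0,-0.173]},{"gripper":105,"offset":[0.08,-0.09,0.024],"angular":[0,0,-0.173]},{"gripper":105,"offset":[0.08,-0.09,0.024],"angular":[0,0,-0.173]}])

```text
t: 10.95
eef_pos: [0.4983, 0.1936, 0.3245]
tool_rot: [-0.001, 0.976, 0.219, -0.001]
contact_force: [0.6, -1.0, 0.6]
gripper_width: 0.59
grasp_force: 0.0
```

Emit:
drive_tool(deltas=[{"gripper":105,"offset":[0.0916,-0.0786,0.024],"angular":[0,0,-0.173]},{"gripper":105,"offset":[0.0916,-0.0786,0.024],"angular":[0,0,-0.173]},{"gripper":105,"offset":[0.0916,-0.0786,0.024],"angular":[0,0,-0.173]},{"gripper":105,"offset":[0.0916,-0.0786,0.024],"angular":[0,0,-0.173]}])

```text
t: 11.35
eef_pos: [0.5473, 0.3031, 0.2996]
tool_rot: [-0.001, 0.959, 0.285, -0.002]
contact_force: [-0.4, -0.8, -0.4]
gripper_width: 0.587
grasp_force: 0.0
```

```bash
python3 - <<'E'
from h import *
st(); t=optics.read_camera('top'); bluecheck(t)
P=np.array([.575,.3161,.1415])
plan([(P+[0,0,.05],RY),(P+[0,0,.006],RY)],dmax=.22,amax=41)
E
```

```text
t 11.35 grasp [0.5471 0.3031 0.2456] yaw 0.577 F [-0.4 -0.8 -0.4] w 0.587 gf 0.0 q7 -1.82
blue [0.4984 0.4344 0.1415] 0.108 0.57
blue [0.5231 0.3657 0.1415] 0.076 0.567
0 off [0.0316, 0.0024, 0.0545] ang [-0.002, 0.004, 0.004] mm 63
1 off [-0.0, -0.0, 0.044] ang [0.0, -0.0, -0.0] mm 44
```

Emit:
drive_tool(deltas=[{"gripper":105,"offset":[0.0316,0.0024,0.0545],"angular":[0,0,0]},{"gripper":105,"offset":[0.0316,0.0024,0.0545],"angular":[0,0,0]},{"gripper":105,"offset":[0.0316,0.0024,0.08],"angular":[0,0,0]},{"gripper":105,"offset":[0.0316,0.0024,0.0985],"angular":[0,0,0]},{"gripper":105,"offset":[0.0316,0.0024,0.0985],"angular":[0,0,0]}])

```text
t: 11.9
eef_pos: [0.5746, 0.3123, 0.201]
tool_rot: [0.001, 0.959, 0.282, -0.003]
contact_force: [-0.5, -0.3, 0.9]
gripper_width: 0.583
grasp_force: 0.0
```

Emit:
drive_tool(deltas=[{"gripper":255,"offset":[0,0,0],"angular":[0,0,0]},{"gripper":255,"offset":[0,0,0],"angular":[0,0,0]},{"gripper":255,"offset":[0,0,0],"angular":[0,0,0]},{"gripper":255,"offset":[0,0,0],"angular":[0,0,0]}])

```text
t: 12.3
eef_pos: [0.5764, 0.3148, 0.2048]
tool_rot: [-0.0, 0.959, 0.282, 0.001]
contact_force: [-0.5, -0.8, 1.2]
gripper_width: 0.38
grasp_force: 51.1
```

```bash
python3 - <<'E'
from h import *
st()
E
```

```text
t 12.3 grasp [0.5765 0.3149 0.1508] yaw 0.572 F [-0.5 -0.8  1.2] w 0.38 gf 51.1 q7 -1.87
```

Emit:
drive_tool(deltas=[{"gripper":255,"offset":[0,0,-0.006],"angular":[0,0,0]},{"gripper":255,"offset":[0,0,-0.012],"angular":[0,0,0]},{"gripper":255,"offset":[0,0,-0.012],"angular":[0,0,0]},{"gripper":255,"offset":[0,0,-0.012],"angular":[0,0,0]}])

```text
t: 12.7
eef_pos: [0.5762, 0.3149, 0.216]
tool_rot: [-0.0, 0.959, 0.282, 0.0]
contact_force: [-0.0, -0.1, -2.0]
gripper_width: 0.379
grasp_force: 50.7
```

Emit:
drive_tool(deltas=[{"gripper":255,"offset":[-0.02,0,0],"angular":[0,0,0]},{"gripper":255,"offset":[-0.045,0,0],"angular":[0,0,0]},{"gripper":255,"offset":[-0.075,0,0],"angular":[0,0,0]},{"gripper":255,"offset":[-0.105,0,0],"angular":[0,0,0]},{"gripper":255,"offset":[-0.14,0,0],"angular":[0,0,0]}])

```text
t: 13.2
eef_pos: [0.4577, 0.2385, 0.2156]
tool_rot: [-0.0, 0.959, 0.282, 0.0]
contact_force: [0.0, -0.4, -1.1]
gripper_width: 0.381
grasp_force: 50.7
```

```bash
python3 - <<'E'
from h import *
st()
t=optics.read_camera('top'); s=optics.read_camera('scene')
out=np.zeros((400,800,3),np.uint8); out[:,:400]=cv2.resize(t[170:300,140:270],(400,400)); out[:,400:]=cv2.resize(s[200:330,350:480],(400,400))
cv2.imwrite('pics/c4.png',out)
plan([(fx(0,-.07,.16),FY),(fx(0,-.07,.08),FY)],dmax=.22,amax=41)
E
```

```text
t 13.2 grasp [0.4577 0.2385 0.1616] yaw 0.573 F [ 0.  -0.4 -1.1] w 0.381 gf 50.7 q7 -1.85
0 off [-0.0495, 0.1584, 0.0009] ang [0.002, 0.003, 0.295] mm 166
0 off [-0.0118, 0.1655, 0.0006] ang [0.002, 0.003, 0.295] mm 166
1 off [-0.0, 0.0, 0.08] ang [-0.0, -0.0, -0.0] mm 80
```

View pics/c4.png

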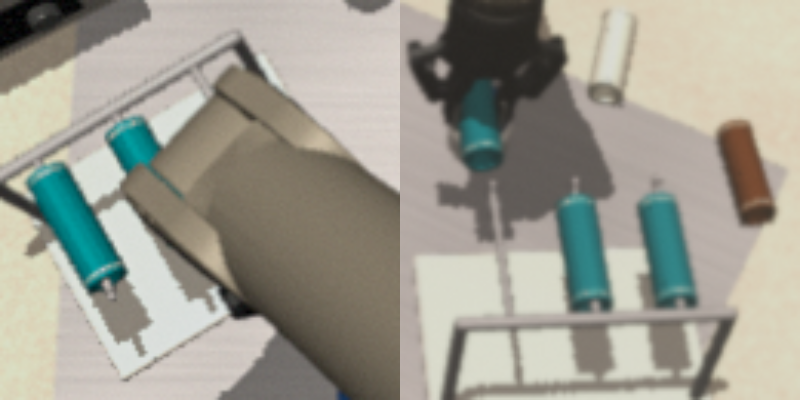

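The sleeve is free of the peg tip and held. Carrying it to vee2.

Emit:
drive_tool(deltas=[{"gripper":255,"offset":[-0.0495,0.158,0],"angular":[0,0,0.295]},{"gripper":255,"offset":[-0.0495,0.158,0],"angular":[0,0,0.295]},{"gripper":255,"offset":[-0.0495,0.158,0],"angular":[0,0,0.295]},{"gripper":255,"offset":[-0.0495,0.158,0],"angular":[0,0,0.295]}])

```text
t: 13.7
eef_pos: [0.5039, 0.0732, 0.2155]
tool_rot: [0.001, 0.986, 0.166, -0.0]
contact_force: [-0.2, -0.6, -2.0]
gripper_width: 0.382
grasp_force: 50.7
```

Emit:
drive_tool(deltas=[{"gripper":255,"offset":[-0.012,0.1655,0],"angular":[0,0,0.295]},{"gripper":255,"offset":[-0.012,0.1655,0],"angular":[0,0,0.295]},{"gripper":255,"offset":[-0.012,0.1655,0],"angular":[0,0,0.295]},{"gripper":255,"offset":[-0.012,0.1655,0],"angular":[0,0,0.295]},{"gripper":255,"offset":[-0.012,0.1655,0],"angular":[0,0,0.295]}])

```text
t: 14.2
eef_pos: [0.5471, -0.0843, 0.2154]
tool_rot: [0.001, 0.999, 0.052, 0.0]
contact_force: [-1.0, 0.0, -1.9]
gripper_width: 0.382
grasp_force: 50.7
```

```bash
python3 - <<'E'
from h import *
st(); plan([(fx(0,-.07,.085),FY)])
t=optics.read_camera('top'); s=optics.read_camera('scene')
out=np.zeros((400,800,3),np.uint8); out[:,:400]=cv2.resize(t[180:280,310:410],(400,400)); out[:,400:]=cv2.resize(s[180:280,225:325],(400,400))
cv2.imwrite('pics/c5.png',out)
for n in('top','scene'): print(n,proj(n,[fx(-.05,-.07,.15),fx(.05,-.07,.15)]).round(1).tolist())
E
```

```text
t 14.2 grasp [ 0.5472 -0.0843  0.1614] yaw 0.104 F [-1.   0.  -1.9] w 0.382 gf 50.7 q7 -1.6
0 off [-0.0039, -0.0009, 0.0764] ang [0.001, -0.0, -0.008] mm 77
top [[384.4, 244.3], [378.5, 203.7]]
scene [[263.7, 201.9], [247.4, 227.7]]
```

View pics/c5.png

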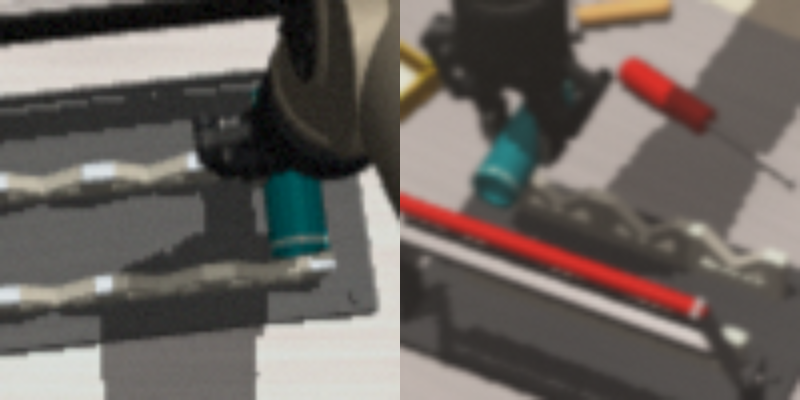

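Both ends show the sleeve centred over the V to within about 2 mm: far end at scene about (247,227) and near end at top about (385,243). I'll lower it straight down.

Emit:
drive_tool(deltas=[{"gripper":255,"offset":[-0.001,-0.001,0.03],"angular":[0,0,-0.008]},{"gripper":255,"offset":[-0.001,-0.001,0.06],"angular":[0,0,-0.008]},{"gripper":255,"offset":[-0.001,-0.001,0.075],"angular":[0,0,-0.008]},{"gripper":255,"offset":[-0.001,-0.001,0.084],"angular":[0,0,-0.008]},{"gripper":255,"offset":[-0.001,-0.001,0.092],"angular":[0,0,-0.008]}])

```text
t: 14.8
eef_pos: [0.5461, -0.0794, 0.1242]
tool_rot: [0.0, 0.998, 0.058, 0.0]
contact_force: [-4.6, -9.0, 29.1]
gripper_width: 0.378
grasp_force: 54.1
```

Emit:
drive_tool(deltas=[{"gripper":255,"offset":[0,0,0],"angular":[0,0,0]},{"gripper":255,"offset":[0,0,0],"angular":[0,0,0]}])

```text
t: 15.0
eef_pos: [0.5462, -0.0797, 0.1245]
tool_rot: [0.0, 0.998, 0.058, 0.001]
contact_force: [0.6, -0.7, -1.0]
gripper_width: 0.382
grasp_force: 50.7
```

```bash
python3 - <<'E'
from h import *
st(); print(fx(0,-.07,.0673))
E
```

```text
t 15.0 grasp [ 0.5462 -0.0798  0.0705] yaw 0.116 F [ 0.6 -0.7 -1. ] w 0.382 gf 50.7 q7 -1.66
[ 0.54318448 -0.08387693  0.0673    ]
```

Emit:
drive_tool(deltas=[{"gripper":105,"offset":[0,0,0],"angular":[0,0,0]},{"gripper":105,"offset":[0,0,0],"angular":[0,0,0]},{"gripper":105,"offset":[0,0,0],"angular":[0,0,0]}])

```text
t: 15.3
eef_pos: [0.5456, -0.0795, 0.1241]
tool_rot: [-0.0, 0.998, 0.058, 0.0]
contact_force: [-0.1, -0.5, -0.2]
gripper_width: 0.593
grasp_force: 0.0
```

Emit:
drive_tool(deltas=[{"gripper":105,"offset":[0,0,-0.04],"angular":[0,0,0]},{"gripper":105,"offset":[0,0,-0.09],"angular":[0,0,0]},{"gripper":105,"offset":[-0.03,-0.04,-0.12],"angular":[0,0,0]},{"gripper":105,"offset":[-0.05,-0.09,-0.13],"angular":[0,0,0]},{"gripper":105,"offset":[-0.06,-0.14,-0.14],"angular":[0,0,0]}])

```text
t: 15.8
eef_pos: [0.4732, 0.0398, 0.2622]
tool_rot: [0.0, 0.998, 0.057, 0.001]
contact_force: [1.8, 0.8, 0.6]
gripper_width: 0.59
grasp_force: 0.0
```

```bash
cat >> h.py <<'E'
def fixcheck(t,yf):
    p=proj('top',[fx(a,b,.058) for a in(-.06,.06) for b in (yf-.03,yf+.03)]); x0,y0=p.min(0).astype(int); x1,y1=p.max(0).astype(int)
    h=hsv(t); m=(h[...,0]>82)&(h[...,0]<102)&(h[...,1]>90); z=np.zeros_like(m); z[y0:y1,x0:x1]=1
    for c in blobs(m&z,100):
        b=cv2.boxPoints(cv2.minAreaRect(c)); b=b[np.argsort(b[:,1])]; Q=onz('top',np.array([b[:2].mean(0),b[2:].mean(0)]),.058)
        d=Q.mean(0)-FO; C,S=np.cos(FY),np.sin(FY); print('in fixture x,y',(C*d[0]+S*d[1]).round(4),(-S*d[0]+C*d[1]).round(4),'len',np.linalg.norm(Q[1]-Q[0]).round(3),'dyaw',(np.arctan2(*(Q[0]-Q[1])[1::-1])-FY).round(3))
E
python3 - <<'E'
from h import *
st(); t=optics.read_camera('top'); s=optics.read_camera('scene'); bluecheck(t); fixcheck(t,-.07)
out=np.zeros((400,800,3),np.uint8); out[:,:400]=cv2.resize(t[180:280,310:410],(400,400)); out[:,400:]=cv2.resize(s[180:280,225:325],(400,400))
cv2.imwrite('pics/c6.png',out); cv2.imwrite('pics/t6.png',t)
P=np.array([.5356,.3747,.1415])
plan([([.46,.14,.27],.3),(P-RX*.01+[0,0,.08],RY),(P+[0,0,.004],RY)],dmax=.22,amax=41)
E
```

```text
t 15.8 grasp [0.4733 0.0397 0.2082] yaw 0.113 F [1.8 0.8 0.6] w 0.59 gf 0.0 q7 -1.8
blue [0.4984 0.4345 0.1415] 0.108 0.567
blue [0.5359 0.3741 0.1415] 0.107 0.547
0 off [-0.0008, -0.0951, -0.0609] ang [-0.002, -0.004, -0.222] mm 113
1 off [0.066, -0.0996, 0.0243] ang [0.0, 0.0, -0.173] mm 122
1 off [0.0789, -0.0897, 0.0243] ang [0.0, 0.0, -0.173] mm 122
2 off [0.01, 0.0, 0.076] ang [0.0, 0.0, 0.0] mm 77
```

View pics/c6.png

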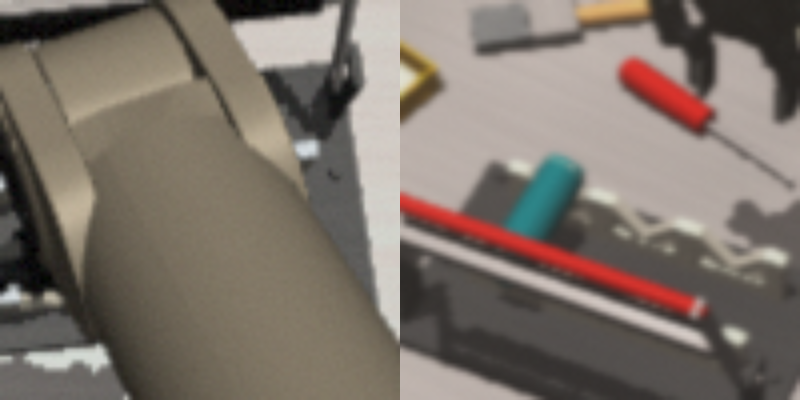

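Scene view: the sleeve lies in the V at crop (545,200). The top view is blocked by the arm, so I'll check it from the next position.

Emit:
drive_tool(deltas=[{"gripper":105,"offset":[0,-0.095,-0.061],"angular":[0,0,-0.222]},{"gripper":105,"offset":[0,-0.095,-0.061],"angular":[0,0,-0.222]},{"gripper":105,"offset":[0,-0.095,-0.061],"angular":[0,0,-0.222]}])

```text
t: 16.2
eef_pos: [0.4637, 0.1389, 0.3251]
tool_rot: [-0.001, 0.989, 0.148, 0.003]
contact_force: [0.4, 0.3, -0.0]
gripper_width: 0.588
grasp_force: 0.0
```

Emit:
drive_tool(deltas=[{"gripper":105,"offset":[0.066,-0.0996,0.0243],"angular":[0,0,-0.173]},{"gripper":105,"offset":[0.066,-0.0996,0.0243],"angular":[0,0,-0.173]},{"gripper":105,"offset":[0.066,-0.0996,0.0243],"angular":[0,0,-0.173]}])

```text
t: 16.5
eef_pos: [0.4985, 0.2516, 0.2967]
tool_rot: [-0.001, 0.977, 0.213, -0.0]
contact_force: [-0.3, -0.2, 0.3]
gripper_width: 0.587
grasp_force: 0.0
```

Emit:
drive_tool(deltas=[{"gripper":105,"offset":[0.079,-0.09,0.0243],"angular":[0,0,-0.173]},{"gripper":105,"offset":[0.079,-0.09,0.0243],"angular":[0,0,-0.173]},{"gripper":105,"offset":[0.079,-0.09,0.0243],"angular":[0,0,-0.173]},{"gripper":105,"offset":[0.079,-0.09,0.0243],"angular":[0,0,-0.173]}])

```text
t: 16.9
eef_pos: [0.5325, 0.3656, 0.2714]
tool_rot: [-0.001, 0.96, 0.279, -0.001]
contact_force: [-0.3, -0.9, -0.1]
gripper_width: 0.586
grasp_force: 0.0
```

```bash
python3 - <<'E'
from h import *
st(); t=optics.read_camera('top'); cv2.imwrite('pics/t7.png',t); fixcheck(t,-.07)
P=np.array([.5356,.3747,.1415])-.003*RX
print(proj('top',[fx(-.05,-.07,.058),fx(.05,-.07,.058)]).round(1).tolist())
plan([(P+[0,0,.004],RY)],dmax=.22,amax=41)
E
```

```text
t 16.9 grasp [0.5323 0.3657 0.2174] yaw 0.565 F [-0.3 -0.9 -0.1] w 0.586 gf 0.0 q7 -1.97
in fixture x,y 0.0041 -0.0699 len 0.108 dyaw 0.005
[[378.6, 250.9], [373.2, 213.4]]
0 off [0.0056, -0.008, 0.0724] ang [-0.001, 0.002, -0.011] mm 73
```

The first sleeve is seated at x=+4 mm, y=-70 mm. Now the middle peg.

Emit:
drive_tool(deltas=[{"gripper":105,"offset":[0.0086,-0.008,0.03],"angular":[0,0,-0.011]},{"gripper":105,"offset":[0.0086,-0.008,0.055],"angular":[0,0,-0.011]},{"gripper":105,"offset":[0.0086,-0.008,0.073],"angular":[0,0,-0.011]},{"gripper":105,"offset":[0.0086,-0.008,0.073],"angular":[0,0,-0.011]}])

```text
t: 17.35
eef_pos: [0.5356, 0.3711, 0.1976]
tool_rot: [0.002, 0.96, 0.281, -0.002]
contact_force: [-0.6, 0.1, -0.8]
gripper_width: 0.59
grasp_force: 0.0
```

Emit:
drive_tool(deltas=[{"gripper":255,"offset":[0,0,0],"angular":[0,0,0]},{"gripper":255,"offset":[0,0,0],"angular":[0,0,0]},{"gripper":255,"offset":[0,0,0],"angular":[0,0,0]},{"gripper":255,"offset":[0,0,0],"angular":[0,0,0]}])

```text
t: 17.75
eef_pos: [0.5365, 0.3741, 0.2013]
tool_rot: [-0.0, 0.96, 0.281, 0.001]
contact_force: [-0.3, -0.2, 2.3]
gripper_width: 0.387
grasp_force: 50.3
```

Emit:
drive_tool(deltas=[{"gripper":255,"offset":[0,0,-0.006],"angular":[0,0,0]},{"gripper":255,"offset":[0,0,-0.012],"angular":[0,0,0]},{"gripper":255,"offset":[0,0,-0.012],"angular":[0,0,0]},{"gripper":255,"offset":[0,0,-0.012],"angular":[0,0,0]}])

```text
t: 18.15
eef_pos: [0.5361, 0.3741, 0.2126]
tool_rot: [-0.0, 0.96, 0.281, 0.0]
contact_force: [-0.0, 0.5, -1.9]
gripper_width: 0.384
grasp_force: 49.9
```

Emit:
drive_tool(deltas=[{"gripper":255,"offset":[-0.02,0,0],"angular":[0,0,0]},{"gripper":255,"offset":[-0.045,0,0],"angular":[0,0,0]},{"gripper":255,"offset":[-0.075,0,0],"angular":[0,0,0]},{"gripper":255,"offset":[-0.105,0,0],"angular":[0,0,0]},{"gripper":255,"offset":[-0.14,0,0],"angular":[0,0,0]}])

```text
t: 18.65
eef_pos: [0.4175, 0.2979, 0.2121]
tool_rot: [-0.0, 0.96, 0.281, 0.0]
contact_force: [-0.0, -0.1, -0.9]
gripper_width: 0.381
grasp_force: 49.9
```

```bash
python3 - <<'E'
from h import *
st(); t=optics.read_camera('top'); bluecheck(t)
plan([(fx(0,0,.16),FY)],dmax=.2,amax=41)
E
```

```text
t 18.65 grasp [0.4175 0.298  0.1581] yaw 0.57 F [-0.  -0.1 -0.9] w 0.381 gf 49.9 q7 -2.03
blue [0.526  0.452  0.1415] 0.043 0.507
0 off [-0.0316, 0.1631, -0.0009] ang [0.003, 0.004, 0.294] mm 166
0 off [0.0066, 0.166, -0.0013] ang [0.003, 0.004, 0.294] mm 166
```

Emit:
drive_tool(deltas=[{"gripper":255,"offset":[-0.0316,0.163,-0.001],"angular":[0,0,0.294]},{"gripper":255,"offset":[-0.0316,0.163,-0.001],"angular":[0,0,0.294]},{"gripper":255,"offset":[-0.0316,0.163,-0.001],"angular":[0,0,0.294]},{"gripper":255,"offset":[-0.0316,0.163,-0.001],"angular":[0,0,0.294]},{"gripper":255,"offset":[-0.0316,0.163,-0.001],"angular":[0,0,0.294]}])

```text
t: 19.2
eef_pos: [0.4808, 0.1406, 0.213]
tool_rot: [0.001, 0.986, 0.166, -0.0]
contact_force: [-0.2, -0.4, -1.5]
gripper_width: 0.381
grasp_force: 50.1
```

Emit:
drive_tool(deltas=[{"gripper":255,"offset":[0.0066,0.166,-0.001],"angular":[0,0,0.294]},{"gripper":255,"offset":[0.0066,0.166,-0.001],"angular":[0,0,0.294]},{"gripper":255,"offset":[0.0066,0.166,-0.001],"angular":[0,0,0.294]},{"gripper":255,"offset":[0.0066,0.166,-0.001],"angular":[0,0,0.294]},{"gripper":255,"offset":[0.0066,0.166,-0.001],"angular":[0,0,0.294]}])

```text
t: 19.7
eef_pos: [0.5419, -0.0121, 0.214]
tool_rot: [0.0, 0.999, 0.052, 0.0]
contact_force: [-0.6, 1.3, -0.9]
gripper_width: 0.384
grasp_force: 50.3
```

```bash
python3 - <<'E'
from h import *
st(); plan([(fx(0,0,.0665),FY)],dmax=.2,amax=41)
E
```

```text
t 19.7 grasp [ 0.5419 -0.0121  0.16  ] yaw 0.105 F [-0.6  1.3 -0.9] w 0.384 gf 50.3 q7 -1.76
0 off [-0.0066, 0.0015, 0.0935] ang [0.0, -0.0, -0.007] mm 94
```

Emit:
drive_tool(deltas=[{"gripper":255,"offset":[-0.006,0.0015,0.03],"angular":[0,0,0.005]},{"gripper":255,"offset":[-0.006,0.0015,0.055],"angular":[0,0,0.005]},{"gripper":255,"offset":[-0.006,0.0015,0.07],"angular":[0,0,0.005]},{"gripper":255,"offset":[-0.006,0.0015,0.08],"angular":[0,0,0.005]},{"gripper":255,"offset":[-0.006,0.0015,0.08],"angular":[0,0,0.005]}])

```text
t: 20.2
eef_pos: [0.5348, -0.011, 0.1334]
tool_rot: [-0.0, 0.999, 0.053, -0.001]
contact_force: [0.5, -0.3, -0.8]
gripper_width: 0.387
grasp_force: 50.2
```

```bash
python3 - <<'E'
from h import *
st(); plan([(fx(0,0,.0655),FY)],dmax=.2,amax=41)
E
```

```text
t 20.2 grasp [ 0.5347 -0.011   0.0794] yaw 0.107 F [ 0.5 -0.3 -0.8] w 0.387 gf 50.2 q7 -1.83
0 off [0.0003, 0.0033, 0.0139] ang [-0.001, 0.002, -0.004] mm 14
```

Emit:
drive_tool(deltas=[{"gripper":255,"offset":[0,0.0033,0.003],"angular":[0,0,0]},{"gripper":255,"offset":[0,0.0033,0.007],"angular":[0,0,0]},{"gripper":255,"offset":[0,0.0033,0.011],"angular":[0,0,0]},{"gripper":255,"offset":[0,0.0033,0.013],"angular":[0,0,0]}])

```text
t: 20.6
eef_pos: [0.5357, -0.0157, 0.1212]
tool_rot: [0.0, 0.999, 0.052, 0.0]
contact_force: [0.7, 0.4, -1.1]
gripper_width: 0.385
grasp_force: 50.3
```

Emit:
drive_tool(deltas=[{"gripper":105,"offset":[0,0,0],"angular":[0,0,0]},{"gripper":105,"offset":[0,0,0],"angular":[0,0,0]},{"gripper":105,"offset":[0,0,0],"angular":[0,0,0]}])

```text
t: 20.9
eef_pos: [0.5359, -0.0155, 0.1216]
tool_rot: [-0.0, 0.999, 0.052, 0.0]
contact_force: [-0.9, -0.0, -0.2]
gripper_width: 0.588
grasp_force: 0.0
```

Emit:
drive_tool(deltas=[{"gripper":105,"offset":[0,0,-0.04],"angular":[0,0,0]},{"gripper":105,"offset":[0,0,-0.09],"angular":[0,0,0]},{"gripper":105,"offset":[-0.03,-0.04,-0.12],"angular":[0,0,0]},{"gripper":105,"offset":[-0.05,-0.09,-0.13],"angular":[0,0,0]},{"gripper":105,"offset":[-0.06,-0.14,-0.14],"angular":[0,0,0]}])

```text
t: 21.4
eef_pos: [0.465, 0.1047, 0.2599]
tool_rot: [0.0, 0.999, 0.051, 0.001]
contact_force: [1.6, 1.1, -1.2]
gripper_width: 0.591
grasp_force: 0.0
```

```bash
python3 - <<'E'
from h import *
st(); t=optics.read_camera('top'); cv2.imwrite('pics/t8.png',t); bluecheck(t); fixcheck(t,0); fixcheck(t,-.07)
P=np.array([.4987,.4341,.1415])
plan([([.44,.25,.25],.4),(P-RX*.01+[0,0,.08],RY)],dmax=.2,amax=41)
E
```

```text
t 21.4 grasp [0.4651 0.1046 0.2059] yaw 0.102 F [ 1.6  1.1 -1.2] w 0.591 gf 0.0 q7 -1.97
blue [0.4987 0.4339 0.1415] 0.109 0.589
in fixture x,y 0.0136 -0.0029 len 0.08 dyaw 0.048
in fixture x,y 0.0043 -0.07 len 0.108 dyaw 0.0
0 off [-0.0072, -0.1378, -0.0419] ang [-0.004, -0.006, -0.365] mm 144
1 off [0.1159, -0.145, 0.0285] ang [0.0, 0.0, -0.219] mm 188
```

Emit:
drive_tool(deltas=[{"gripper":105,"offset":[-0.007,-0.138,-0.042],"angular":[0,0,-0.365]},{"gripper":105,"offset":[-0.007,-0.138,-0.042],"angular":[0,0,-0.365]},{"gripper":105,"offset":[-0.007,-0.138,-0.042],"angular":[0,0,-0.365]},{"gripper":105,"offset":[-0.007,-0.138,-0.042],"angular":[0,0,-0.365]}])

```text
t: 21.85
eef_pos: [0.4434, 0.2478, 0.3031]
tool_rot: [-0.003, 0.98, 0.199, 0.002]
contact_force: [-0.3, -0.2, 0.3]
gripper_width: 0.585
grasp_force: 0.0
```

Emit:
drive_tool(deltas=[{"gripper":105,"offset":[0.116,-0.145,0.0285],"angular":[0,0,-0.219]},{"gripper":105,"offset":[0.116,-0.145,0.0285],"angular":[0,0,-0.219]},{"gripper":105,"offset":[0.116,-0.145,0.0285],"angular":[0,0,-0.219]},{"gripper":105,"offset":[0.116,-0.145,0.0285],"angular":[0,0,-0.219]},{"gripper":105,"offset":[0.116,-0.145,0.0285],"angular":[0,0,-0.219]}])

```text
t: 22.35
eef_pos: [0.4959, 0.4236, 0.2704]
tool_rot: [-0.002, 0.96, 0.28, -0.001]
contact_force: [-1.7, 0.3, 0.2]
gripper_width: 0.589
grasp_force: 0.0
```

```bash
python3 - <<'E'
from h import *
st(); t=optics.read_camera('top'); cv2.imwrite('pics/t9.png',t); fixcheck(t,0); fixcheck(t,-.07)
P=np.array([.4987,.4341,.1415])
plan([(P+[0,0,.004],RY)],dmax=.2,amax=41)
E
```

```text
t 22.35 grasp [0.4957 0.4238 0.2164] yaw 0.568 F [-1.7  0.3  0.2] w 0.589 gf 0.0 q7 -2.09
in fixture x,y -0.0006 0.0 len 0.108 dyaw -0.013
in fixture x,y 0.0043 -0.07 len 0.108 dyaw 0.0
0 off [0.0093, -0.0095, 0.0712] ang [-0.002, 0.002, -0.007] mm 72
```

Two are seated well. Now the third.

Emit:
drive_tool(deltas=[{"gripper":105,"offset":[0.0093,-0.0085,0.03],"angular":[0,0,-0.007]},{"gripper":105,"offset":[0.0093,-0.0085,0.055],"angular":[0,0,-0.007]},{"gripper":105,"offset":[0.0093,-0.0085,0.072],"angular":[0,0,-0.007]},{"gripper":105,"offset":[0.0093,-0.0085,0.072],"angular":[0,0,-0.007]}])

```text
t: 22.8
eef_pos: [0.4996, 0.4286, 0.1974]
tool_rot: [0.002, 0.96, 0.28, -0.002]
contact_force: [-1.0, -0.1, -0.1]
gripper_width: 0.586
grasp_force: 0.0
```

Emit:
drive_tool(deltas=[{"gripper":255,"offset":[0,0,0],"angular":[0,0,0]},{"gripper":255,"offset":[0,0,0],"angular":[0,0,0]},{"gripper":255,"offset":[0,0,0],"angular":[0,0,0]},{"gripper":255,"offset":[0,0,0],"angular":[0,0,0]}])

```text
t: 23.2
eef_pos: [0.5003, 0.4314, 0.201]
tool_rot: [-0.0, 0.96, 0.28, 0.001]
contact_force: [-0.1, -0.8, 1.7]
gripper_width: 0.382
grasp_force: 50.6
```

Emit:
drive_tool(deltas=[{"gripper":255,"offset":[0,0,-0.006],"angular":[0,0,0]},{"gripper":255,"offset":[0,0,-0.012],"angular":[0,0,0]},{"gripper":255,"offset":[0,0,-0.012],"angular":[0,0,0]},{"gripper":255,"offset":[0,0,-0.012],"angular":[0,0,0]}])

```text
t: 23.6
eef_pos: [0.5, 0.4313, 0.2123]
tool_rot: [-0.0, 0.96, 0.281, 0.0]
contact_force: [0.1, 0.4, -1.2]
gripper_width: 0.383
grasp_force: 50.3
```

Emit:
drive_tool(deltas=[{"gripper":255,"offset":[-0.02,0,0],"angular":[0,0,0]},{"gripper":255,"offset":[-0.045,0,0],"angular":[0,0,0]},{"gripper":255,"offset":[-0.075,0,0],"angular":[0,0,0]},{"gripper":255,"offset":[-0.105,0,0],"angular":[0,0,0]},{"gripper":255,"offset":[-0.14,0,0],"angular":[0,0,0]}])

```text
t: 24.1
eef_pos: [0.3812, 0.3553, 0.2118]
tool_rot: [-0.0, 0.96, 0.28, 0.0]
contact_force: [-0.1, 0.5, -0.8]
gripper_width: 0.383
grasp_force: 50.3
```

```bash
python3 - <<'E'
from h import *
st(); plan([(fx(0,.07,.16),FY)],dmax=.2,amax=41)
E
```

```text
t 24.1 grasp [0.3813 0.3553 0.1578] yaw 0.568 F [-0.1  0.5 -0.8] w 0.383 gf 50.3 q7 -2.19
0 off [-0.019, 0.1659, -0.0012] ang [-0.0, -0.0, 0.292] mm 167
0 off [0.0192, 0.1659, -0.0011] ang [-0.0, -0.0, 0.292] mm 167
```

Emit:
drive_tool(deltas=[{"gripper":255,"offset":[-0.019,0.166,-0.001],"angular":[0,0,0.292]},{"gripper":255,"offset":[-0.019,0.166,-0.001],"angular":[0,0,0.292]},{"gripper":255,"offset":[-0.019,0.166,-0.001],"angular":[0,0,0.292]},{"gripper":255,"offset":[-0.019,0.166,-0.001],"angular":[0,0,0.292]},{"gripper":255,"offset":[-0.019,0.166,-0.001],"angular":[0,0,0.292]}])

```text
t: 24.6
eef_pos: [0.4568, 0.2021, 0.2127]
tool_rot: [0.001, 0.986, 0.166, -0.0]
contact_force: [-0.4, -0.4, -0.6]
gripper_width: 0.384
grasp_force: 50.3
```

Emit:
drive_tool(deltas=[{"gripper":255,"offset":[0.019,0.166,-0.001],"angular":[0,0,0.292]},{"gripper":255,"offset":[0.019,0.166,-0.001],"angular":[0,0,0.292]},{"gripper":255,"offset":[0.019,0.166,-0.001],"angular":[0,0,0.292]},{"gripper":255,"offset":[0.019,0.166,-0.001],"angular":[0,0,0.292]},{"gripper":255,"offset":[0.019,0.166,-0.001],"angular":[0,0,0.292]}])

```text
t: 25.1
eef_pos: [0.5296, 0.0532, 0.2137]
tool_rot: [0.0, 0.999, 0.053, 0.0]
contact_force: [-0.4, 0.8, -1.0]
gripper_width: 0.383
grasp_force: 50.4
```

```bash
python3 - <<'E'
from h import *
st(); plan([(fx(0,.07,.08),FY)],dmax=.2,amax=41)
E
```

```text
t 25.1 grasp [0.5296 0.0532 0.1597] yaw 0.106 F [-0.4  0.8 -1. ] w 0.383 gf 50.4 q7 -1.91
0 off [-0.0016, -0.0023, 0.0797] ang [0.001, -0.0, -0.005] mm 80
```

Emit:
drive_tool(deltas=[{"gripper":255,"offset":[-0.001,-0.002,0.03],"angular":[0,0,0]},{"gripper":255,"offset":[-0.001,-0.002,0.055],"angular":[0,0,0]},{"gripper":255,"offset":[-0.001,-0.002,0.07],"angular":[0,0,0]},{"gripper":255,"offset":[-0.001,-0.002,0.08],"angular":[0,0,0]},{"gripper":255,"offset":[-0.001,-0.002,0.08],"angular":[0,0,0]}])

```text
t: 25.6
eef_pos: [0.5267, 0.0584, 0.1331]
tool_rot: [-0.0, 0.998, 0.056, -0.001]
contact_force: [-0.1, 0.1, -2.0]
gripper_width: 0.38
grasp_force: 50.4
```

```bash
python3 - <<'E'
from h import *
st(); plan([(fx(0,.07,.0655),FY)],dmax=.2,amax=41)
E
```

```text
t 25.6 grasp [0.5266 0.0584 0.0791] yaw 0.112 F [-0.1  0.1 -2. ] w 0.38 gf 50.4 q7 -1.99
0 off [0.0008, 0.0032, 0.0136] ang [-0.001, 0.002, 0.002] mm 14
```

Emit:
drive_tool(deltas=[{"gripper":255,"offset":[0,0.0033,0.003],"angular":[0,0,0]},{"gripper":255,"offset":[0,0.0033,0.007],"angular":[0,0,0]},{"gripper":255,"offset":[0,0.0033,0.011],"angular":[0,0,0]},{"gripper":255,"offset":[0,0.0033,0.013],"angular":[0,0,0]}])

```text
t: 26.0
eef_pos: [0.5278, 0.054, 0.1209]
tool_rot: [0.0, 0.998, 0.055, 0.0]
contact_force: [-0.4, -0.9, -0.4]
gripper_width: 0.383
grasp_force: 50.4
```

Emit:
drive_tool(deltas=[{"gripper":105,"offset":[0,0,0],"angular":[0,0,0]},{"gripper":105,"offset":[0,0,0],"angular":[0,0,0]},{"gripper":105,"offset":[0,0,0],"angular":[0,0,0]}])

```text
t: 26.3
eef_pos: [0.528, 0.0542, 0.1212]
tool_rot: [-0.0, 0.998, 0.055, 0.0]
contact_force: [0.3, 0.4, 0.5]
gripper_width: 0.588
grasp_force: 0.0
```

Emit:
drive_tool(deltas=[{"gripper":105,"offset":[0,0,-0.04],"angular":[0,0,0]},{"gripper":105,"offset":[0,0,-0.09],"angular":[0,0,0]},{"gripper":105,"offset":[-0.03,-0.04,-0.13],"angular":[0,0,0]},{"gripper":105,"offset":[-0.06,-0.08,-0.16],"angular":[0,0,0]},{"gripper":105,"offset":[-0.08,-0.12,-0.19],"angular":[0,0,0]}])

```text
t: 26.8
eef_pos: [0.4463, 0.1476, 0.298]
tool_rot: [0.0, 0.999, 0.054, 0.0]
contact_force: [0.5, 0.6, -0.0]
gripper_width: 0.581
grasp_force: 0.0
```

```bash
python3 - <<'E'
from h import *
st(); t=optics.read_camera('top'); s=optics.read_camera('scene'); cv2.imwrite('pics/t10.png',t)
for y in (.07,0,-.07): fixcheck(t,y)
out=np.zeros((400,800,3),np.uint8); out[:,:480]=cv2.resize(t[140:290,280:460],(480,400)); out[:320,480:]=cv2.resize(s[190:300,225:335],(320,320))
cv2.imwrite('pics/c10.png',out)
E
```

```text
t 26.8 grasp [0.4464 0.1476 0.244 ] yaw 0.109 F [ 0.5  0.6 -0. ] w 0.581 gf 0.0 q7 -2.04
in fixture x,y 0.0085 0.0682 len 0.091 dyaw 0.059
in fixture x,y -0.0005 -0.0 len 0.108 dyaw -0.011
in fixture x,y 0.0043 -0.07 len 0.108 dyaw 0.0
```

View pics/c10.png

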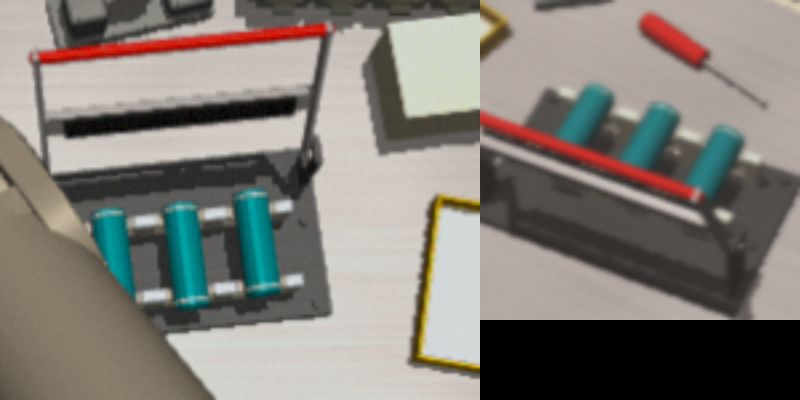

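All three blue sleeves sit in the Vs, at crop (115,250), (185,255) and (257,245). The arm partly hides the left one, so I'll recheck it. I'm now moving over the bail grip and will check the tray and the left sleeve from there.

```bash
python3 - <<'E'
from h import *
e=onz('top',[[280+38*.375,140+57*.375],[280+325*.375,140+28*.375]],.241); print(e.mean(0),bail(1.95))
plan([([.5,.1,.33],.7),(bail(1.95)+[0,0,.07],BY)],dmax=.2,amax=41)
E
```

```text
[6.78197982e-01 4.31002418e-04 2.41000000e-01] [0.67756688 0.00139069 0.24092315]
0 off [0.0479, 0.0587, -0.083] ang [-0.0, -0.01, -0.74] mm 112
1 off [0.0361, 0.0949, 0.0095] ang [-0.0, -0.0, -0.624] mm 102
1 off [-0.0128, 0.1007, 0.0095] ang [-0.0, -0.0, -0.624] mm 102
```

Emit:
drive_tool(deltas=[{"gripper":105,"offset":[0.048,0.0587,-0.083],"angular":[0,0,-0.74]},{"gripper":105,"offset":[0.048,0.0587,-0.083],"angular":[0,0,-0.74]},{"gripper":105,"offset":[0.048,0.0587,-0.083],"angular":[0,0,-0.74]},{"gripper":105,"offset":[0.048,0.0587,-0.083],"angular":[0,0,-0.74]},{"gripper":105,"offset":[0.048,0.0587,-0.083],"angular":[0,0,-0.74]}])

```text
t: 27.4
eef_pos: [0.5023, 0.0932, 0.3797]
tool_rot: [0.0, 0.941, 0.339, 0.0]
contact_force: [-0.3, 0.5, -0.2]
gripper_width: 0.589
grasp_force: 0.0
```

Emit:
drive_tool(deltas=[{"gripper":105,"offset":[0.036,0.095,0.0095],"angular":[0,0,-0.624]},{"gripper":105,"offset":[0.036,0.095,0.0095],"angular":[0,0,-0.624]},{"gripper":105,"offset":[0.036,0.095,0.0095],"angular":[0,0,-0.624]},{"gripper":105,"offset":[0.036,0.095,0.0095],"angular":[0,0,-0.624]}])

```text
t: 27.8
eef_pos: [0.5909, 0.0423, 0.3682]
tool_rot: [-0.001, 0.831, 0.556, -0.001]
contact_force: [-0.2, 0.7, -0.2]
gripper_width: 0.59
grasp_force: 0.0
```

Emit:
drive_tool(deltas=[{"gripper":105,"offset":[-0.013,0.1,0.0095],"angular":[0,0,-0.624]},{"gripper":105,"offset":[-0.013,0.1,0.0095],"angular":[0,0,-0.624]},{"gripper":105,"offset":[-0.013,0.1,0.0095],"angular":[0,0,-0.624]},{"gripper":105,"offset":[-0.013,0.1,0.0095],"angular":[0,0,-0.624]},{"gripper":105,"offset":[-0.013,0.1,0.0095],"angular":[0,0,-0.624]}])

```text
t: 28.3
eef_pos: [0.6776, -0.0062, 0.3592]
tool_rot: [-0.001, 0.672, 0.741, -0.001]
contact_force: [-0.4, 0.2, 0.5]
gripper_width: 0.59
grasp_force: 0.0
```

```bash
python3 - <<'E'
from h import *
st(); t=optics.read_camera('top'); s=optics.read_camera('scene'); cv2.imwrite('pics/t11.png',t)
for y in (.07,0,-.07): fixcheck(t,y)
plan([(bail(1.95),BY)])
out=np.zeros((480,800,3),np.uint8); out[:,:]=cv2.resize(t[135:315,240:540],(800,480)); out[:200,600:]=cv2.resize(s[140:340,150:350],(200,200))
cv2.imwrite('pics/c11.png',out)
E
```

```text
t 28.3 grasp [ 0.6775 -0.0062  0.3052] yaw 1.669 F [-0.4  0.2  0.5] w 0.59 gf 0.0 q7 -0.24
in fixture x,y 0.0005 0.0704 len 0.107 dyaw 0.005
in fixture x,y -0.0005 -0.0 len 0.108 dyaw -0.011
in fixture x,y 0.0043 -0.07 len 0.108 dyaw 0.0
0 off [0.0072, 0.0009, 0.0652] ang [-0.001, 0.0, -0.015] mm 66
```

View pics/c11.png

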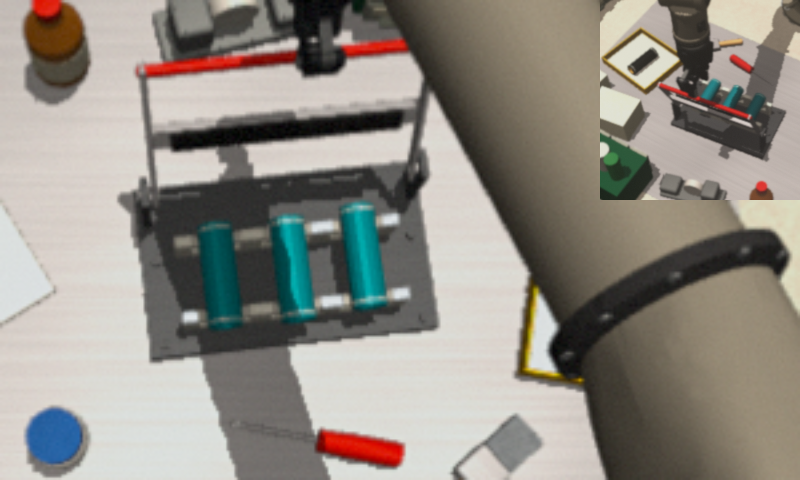

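All three blue sleeves are seated (|x| up to 4 mm, y within 1 mm), and the inset shows the black sleeve in the tray. Now I'll grip the bail.

Emit:
drive_tool(deltas=[{"gripper":105,"offset":[0.007,0.001,0.03],"angular":[0,0,0]},{"gripper":105,"offset":[0.007,0.001,0.055],"angular":[0,0,0]},{"gripper":105,"offset":[0.007,0.001,0.065],"angular":[0,0,0]},{"gripper":105,"offset":[0.007,0.001,0.065],"angular":[0,0,0]}])

```text
t: 28.8
eef_pos: [0.6772, 0.0007, 0.2943]
tool_rot: [-0.001, 0.671, 0.741, -0.001]
contact_force: [0.3, -0.0, 0.7]
gripper_width: 0.589
grasp_force: 0.0
```

Emit:
drive_tool(deltas=[{"gripper":255,"offset":[0,0,0],"angular":[0,0,0]},{"gripper":255,"offset":[0,0,0],"angular":[0,0,0]},{"gripper":255,"offset":[0,0,0],"angular":[0,0,0]},{"gripper":255,"offset":[0,0,0],"angular":[0,0,0]},{"gripper":255,"offset":[0,0,0],"angular":[0,0,0]}])

```text
t: 29.3
eef_pos: [0.6761, 0.0008, 0.2972]
tool_rot: [-0.001, 0.671, 0.742, -0.002]
contact_force: [-12.0, -1.4, 9.3]
gripper_width: 0.12
grasp_force: 48.7
```

```bash
python3 - <<'E'
from h import *
st()
for a in (1.93,1.33,.73):
  print(a,[[round(.17*(np.cos(a)-np.cos(a-d)),4),round(-.17*(np.sin(a-d)-np.sin(a)),4)] for d in np.array([.12,.24,.36,.48,.6])])
E
```

```text
t 29.3 grasp [0.6758 0.0007 0.2432] yaw 1.671 F [-12.   -1.4   9.3] w 0.12 gf 48.7 q7 -0.28
1.93 [[np.float64(-0.0195), np.float64(-0.006)], [np.float64(-0.0395), np.float64(-0.0096)], [np.float64(-0.0599), np.float64(-0.0108)], [np.float64(-0.0802), np.float64(-0.0096)], [np.float64(-0.1003), np.float64(-0.0059)]]
1.33 [[np.float64(-0.0195), np.float64(0.006)], [np.float64(-0.0381), np.float64(0.0144)], [np.float64(-0.0556), np.float64(0.0249)], [np.float64(-0.0717), np.float64(0.0374)], [np.float64(-0.0861), np.float64(0.0517)]]
0.73 [[np.float64(-0.0127), np.float64(0.016)], [np.float64(-0.0233), np.float64(0.0334)], [np.float64(-0.0318), np.float64(0.0519)], [np.float64(-0.038), np.float64(0.0713)], [np.float64(-0.0419), np.float64(0.0913)]]
```

Emit:
drive_tool(deltas=[{"gripper":255,"offset":[0,-0.0195,-0.006],"angular":[0,0,0]},{"gripper":255,"offset":[0,-0.0395,-0.0096],"angular":[0,0,0]},{"gripper":255,"offset":[0,-0.0599,-0.0108],"angular":[0,0,0]},{"gripper":255,"offset":[0,-0.0802,-0.0096],"angular":[0,0,0]},{"gripper":255,"offset":[0,-0.1003,-0.0059],"angular":[0,0,0]}])

```text
t: 29.8
eef_pos: [0.5804, -0.0094, 0.3058]
tool_rot: [0.004, 0.671, 0.741, 0.003]
contact_force: [0.5, -2.8, 13.7]
gripper_width: 0.117
grasp_force: 53.8
```

Emit:
drive_tool(deltas=[{"gripper":255,"offset":[0,-0.0195,0.006],"angular":[0,0,0]},{"gripper":255,"offset":[0,-0.0381,0.0144],"angular":[0,0,0]},{"gripper":255,"offset":[0,-0.0556,0.0249],"angular":[0,0,0]},{"gripper":255,"offset":[0,-0.0717,0.0374],"angular":[0,0,0]},{"gripper":255,"offset":[0,-0.0861,0.0517],"angular":[0,0,0]}])

```text
t: 30.3
eef_pos: [0.4899, -0.0192, 0.2512]
tool_rot: [0.0, 0.671, 0.741, -0.003]
contact_force: [-11.0, -4.3, 10.4]
gripper_width: 0.119
grasp_force: 58.3
```

```bash
python3 - <<'E'
from h import *
st(); print(bail(.73)); plan([(bail(a),BY) for a in (.6,.4,.2,0.03)])
E
```

```text
t 30.3 grasp [ 0.4897 -0.0195  0.1972] yaw 1.67 F [-11.   -4.3  10.4] w 0.119 gf 58.3 q7 -0.25
[ 0.48910248 -0.01942441  0.19636784]
0 off [-0.0002, -0.0144, 0.0183] ang [-0.005, 0.006, -0.013] mm 23
1 off [0.0, -0.0163, 0.0298] ang [-0.0, 0.0, -0.0] mm 34
2 off [0.0, -0.01, 0.0324] ang [-0.0, 0.0, -0.0] mm 34
3 off [-0.0, -0.0033, 0.0287] ang [-0.0, 0.0, -0.0] mm 29
```

Emit:
drive_tool(deltas=[{"gripper":255,"offset":[0,-0.0127,0.016],"angular":[0,0,0]},{"gripper":255,"offset":[0,-0.0233,0.0334],"angular":[0,0,0]},{"gripper":255,"offset":[0,-0.0318,0.0519],"angular":[0,0,0]},{"gripper":255,"offset":[0,-0.038,0.0713],"angular":[0,0,0]},{"gripper":255,"offset":[0,-0.041,0.085],"angular":[0,0,0]}])

```text
t: 30.8
eef_pos: [0.4476, -0.0239, 0.1633]
tool_rot: [-0.002, 0.671, 0.741, -0.004]
contact_force: [-9.7, -4.5, 0.9]
gripper_width: 0.117
grasp_force: 61.7
```

Emit:
drive_tool(deltas=[{"gripper":255,"offset":[0,-0.001,0.01],"angular":[0,0,0]},{"gripper":255,"offset":[0,-0.002,0.02],"angular":[0,0,0]},{"gripper":255,"offset":[0,-0.002,0.025],"angular":[0,0,0]},{"gripper":255,"offset":[0,-0.002,0.025],"angular":[0,0,0]}])

```text
t: 31.2
eef_pos: [0.4449, -0.0242, 0.138]
tool_rot: [-0.003, 0.671, 0.741, -0.005]
contact_force: [-11.8, -5.1, -2.6]
gripper_width: 0.121
grasp_force: 62.5
```

```bash
python3 - <<'E'
from h import *
st(); print(bail(0))
E
```

```text
t 31.2 grasp [ 0.4443 -0.0244  0.084 ] yaw 1.67 F [-11.8  -5.1  -2.6] w 0.121 gf 62.5 q7 -0.41
[ 0.44604395 -0.02418005  0.083     ]
```

The bail is down. I'll release it and lift straight up.

Emit:
drive_tool(deltas=[{"gripper":105,"offset":[0,0,0],"angular":[0,0,0]},{"gripper":105,"offset":[0,0,0],"angular":[0,0,0]},{"gripper":105,"offset":[0,0,0],"angular":[0,0,0]},{"gripper":105,"offset":[0,0,0],"angular":[0,0,0]}])

```text
t: 31.6
eef_pos: [0.4505, -0.022, 0.1404]
tool_rot: [0.001, 0.671, 0.742, 0.001]
contact_force: [0.1, -0.9, 0.7]
gripper_width: 0.589
grasp_force: 0.1
```

Emit:
drive_tool(deltas=[{"gripper":105,"offset":[0,0,-0.03],"angular":[0,0,0]},{"gripper":105,"offset":[0,0,-0.07],"angular":[0,0,0]},{"gripper":105,"offset":[0,0,-0.11],"angular":[0,0,0]},{"gripper":105,"offset":[0,0,-0.15],"angular":[0,0,0]},{"gripper":105,"offset":[0.0,0,-0.18],"angular":[0,0,0]}])

```text
t: 32.1
eef_pos: [0.4505, -0.0217, 0.3228]
tool_rot: [0.001, 0.67, 0.742, 0.001]
contact_force: [1.3, -1.2, -0.9]
gripper_width: 0.588
grasp_force: 0.0
```

Emit:
drive_tool(deltas=[{"gripper":105,"offset":[0.05,0,0],"angular":[0,0,0]},{"gripper":105,"offset":[0.1,0,0],"angular":[0,0,0]},{"gripper":105,"offset":[0.15,0.01,0],"angular":[0,0,0]},{"gripper":105,"offset":[0.2,0.02,0],"angular":[0,0,0]},{"gripper":105,"offset":[0.2,0.02,0],"angular":[0,0,0]}])

```text
t: 32.6
eef_pos: [0.4488, 0.1865, 0.3213]
tool_rot: [-0.001, 0.667, 0.745, 0.003]
contact_force: [0.6, -0.6, -0.4]
gripper_width: 0.593
grasp_force: 0.0
```

```bash
python3 - <<'E'
from h import *
st(); t=optics.read_camera('top'); cv2.imwrite('pics/t12.png',t)
for y in (.07,0,-.07): fixcheck(t,y)
E
```

```text
t 32.6 grasp [0.4489 0.1868 0.2673] yaw 1.682 F [ 0.6 -0.6 -0.4] w 0.593 gf 0.0 q7 -0.63
in fixture x,y -0.029 0.0711 len 0.042 dyaw -0.117
in fixture x,y 0.0369 0.0699 len 0.032 dyaw -0.116
in fixture x,y -0.0313 -0.0001 len 0.045 dyaw 0.012
in fixture x,y 0.037 -0.0008 len 0.033 dyaw -0.02
in fixture x,y -0.0287 -0.0705 len 0.041 dyaw 0.038
in fixture x,y 0.0391 -0.0707 len 0.038 dyaw -0.031
```

View pics/t12.png

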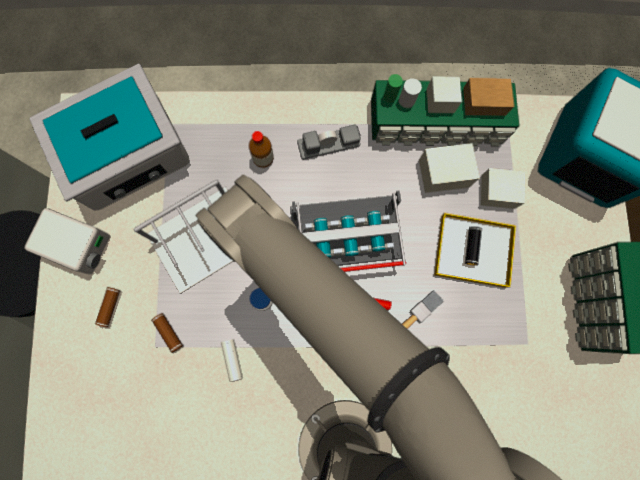

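The final view shows the bail shut over three seated blue sleeves at (321,235), (349,232) and (376,230). The black sleeve is in the tray at (472,245), the rack is empty, and nothing else has moved.

```bash
python3 -c "
from station import bot
print(bot.hand_in())"
```

```text
the job is handed in; nothing more can be done
None
```

The job is handed in: the one black sleeve lies flat in the yellow tray, the three blue sleeves are seated in their own Vs, and the bail is shut on them; no verdict came back when I handed in.

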